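# Index the bracket tree and hang a bracket on its empty branch

## Robot

A 6-joint arm with a two-finger parallel gripper is mounted at the origin on a cart in front of the work surface, level with it; the furniture and walls round the work are solid. World frame = base frame: x ahead of the robot, y to its left, z up, the work surface at z = 0. Lengths are in m, angles in rad, forces in N, time in s.
With the tool pointing down it reaches from about 0.325 to 0.925 m from the base axis. Payload 3.1 kg.
Tool frame: the origin (TCP) lies midway between the tips of the shut fingers; the grasp point (between the pads) lies 19 mm behind it (r.grip_point_offset is the distance from the TCP to the grasp point, in m); z points along the fingers, y is the direction in which the jaws open and shut (so a half turn about z gives the same grasp; the last joint's range is limited). The gripper opens to 85 mm and grips with 20 to 120 N. Pads are 22 mm wide; open, the fingers measure 114 mm over their backs; the gripper's body (76 mm by 85 mm) begins 54 mm behind the grasp point. The pads swing forward as they close: fully open they stand 13 mm farther back than shut.
Start: joints at [-1.232, 0.217, 1.613, -0, 1.311, -0.112], TCP at [0.272, -0.563, 0.191] pointing down, gripper open.
Joint ranges: [-2.75, 2.75], [-0.78, 2.1], [0.31, 2.55], [-1.13, 4.27], [0.13, 2.63], [-2.58, 2.58]. Speed limits (rad/s): [2.79, 2.79, 3.14, 3.14, 3.14, 3.14].

## Interface

Orientations are given as [roll, pitch, yaw] about the fixed x, y, z axes, in that order (R = Rz(yaw) Ry(pitch) Rx(roll)).
In Python, from rig import r gives the robot as it stands.
- The arm moves only by the tool send_rows, never from a script. Its argument "rows" is a list of rows, each a list of 4 numbers: the shift along the tool's x, y, z normalised to -1 to 1, where 1 is 12 cm, then the turn about the tool's z normalised to -1 to 1, where 1 is pi/2 rad. In form: [[tx, ty, tz, spin], ...]. A call has 1 to 12 rows; each row is the pose to reach, as a shift and turn from the pose measured when the call began, along the tool's axes at that moment; what a row does not reach only later rows make up. A row lasts 1/12 s, in which the tool goes at most 41.7 mm and 7.16 degrees, less where a joint would pass 70% of its speed; a pose out of reach is approached as far as the arm can. A call with a number of a shift or a turn outside -1 to 1 is refused whole. A call with a gripper value outside its range is refused whole. "grip" is the closure, from -1 (fully open) to 1 (shut), set as the call begins (left out, the last holds). The fingers move at their own pace and stop on an object; "squeeze" is the grip in N (left out, the last holds). Time passes only in rows, so rows that repeat a pose let the fingers close. It gives the time, the measured TCP pose, the force and the opening at its end, in the units of the state.
- r.observe(): the state, without advancing time (a new reading comes with each control period).
- r.grab_frame(name): name is "side" or "top" or "wrist"; returns a dict with "color" (480x640x3 uint8, red, green, blue), "z_map" (480x640 float32, m along the optical axis (not along the pixel's ray), 0 where there is no reading), "intrinsics" (3x3 intrinsics, pixels), "k1" (the pictures are not rectified: a ray, as slopes to the right and down, at radius r is drawn at 1 + k1 r^2 times it, then the intrinsics apply), "eye" and "rotation" of the camera in the world. Camera axes: x right, y up, looking along -z (the intrinsics and any distortion apply to the point x, -y, -z); pixel columns grow to the right and rows downward; lengths in m; the calibration is good to about 2 mm. A picture is of the moment at which its call begins.
- r.close_job(): hands the job in, once; it reports no verdict.
The state is a dict: "t": time; "joints": joint angles; "joint_velocities": joint speeds; "tau": joint torques, N m; "ee_pos": TCP position; "eef_rot": TCP orientation; "force": force on the tool from outside, world axes, zero at the start; "ft_torque": the same for the moment, N m; "opening": finger opening in m.
Only numpy, scipy, OpenCV 4.12 (cv2) and the standard library are available. Lean on these libraries where they do the work, as an engineer would, in place of code of your own. Each camera call takes 0.05 s, during which the arm holds its last target.

## Task

Pull up the spring plunger knob on the bracket tree, turn the tree until its one empty branch faces along the pointer on the stand's foot, and let the plunger pin snap fully into the stop there. Then hang the loose bracket by its window on that branch and let go, leaving the tree locked and the bracket hanging still. Do not knock over or shift the small things standing round the work.

Things in the scene. Friction and masses are not known exactly. Their poses are not given: they have to be found in the camera images.
- stand: Fixed steel stand, foot 150x130x10 mm. Origin: under the foot's centre, on the vertical axis about which the tree turns; z up, -x is the pointer's direction. Its column bears a level index disc (diameter 123 mm, top 125 mm above the bench) with four notches 11 mm wide, 90 degrees apart, 50 mm from the axis: stops for the pin. A tall cabinet stands left behind it (x over 0.62).
- pointer (a point): Tip of the flat steel pointer tongue on the stand's foot, 120 mm from the axis along the stand's -x. The index disc is not clamped quite square: the stop that holds the empty branch over the pointer lies up to 0.1 rad to one or the other side of the exact pointer direction. It is not measured and must be felt; that stop is right wherever it lies.
- branch_tip (a point): Outer end of the tree's empty branch, on the bar's axis, 120 mm from the turning axis, 170 mm above the bench. The tree has four level 8 mm round steel bars 90 degrees apart; at the outer end each turns up, its top 12 mm above the bar's axis. The other three carry brackets like the loose one, fixed there 95 mm from the axis, tops 206 mm above the bench.
- branch_seat (a point): On top of the empty branch's bar, 174 mm above the bench and 95 mm from the turning axis: where the bracket hangs. Its axes turn with the tree: x points inward to the axis, z up. The tree (hub diameter 48 mm, top 193 mm above the bench) turns without end either way, with friction of about 0.05 N m.
- knob (a point): Middle of the plunger's black knob (upright cylinder, diameter 22, height 34 mm, spins freely), 50 mm from the turning axis, 45 degrees counter-clockwise seen from above from the empty branch; 209 mm above the bench with the pin home. It rides on the tree's side arm (barrel top 188 mm): pulled up it draws the pin; moved round the axis it turns the tree.
- plunger (a joint): Height of the plunger in m: 0 = pin fully in a notch (tree locked, about 0.03 rad of play each way), 0.008 = the flat-ended pin rides on top of the disc, 0.018 = pulled right up. A spring and its weight press it down with 4 to 6.5 N; let go over the disc it rides there until a notch comes under it, then snaps in and the tree stops hard.
- bracket: Loose aluminium bracket standing on the bench, 0.11 to 0.2 kg: a plate 60 mm wide (y), 8 mm thick (x), 110 mm high, upright in the middle of a foot 40x60x6 mm. Origin: under the foot's centre, z up. A window 24 mm wide passes through the plate along x, from 50 to 78 mm above the underside, its upper edge a shallow upside-down V. 32 mm of solid plate above it to grip.
- bracket_eye (a point): Highest point of the bracket's window (middle of the plate, 78 mm above its underside): it rests on the branch when hung.
- solder_spool: Bystander: blue and white spool, 64 mm across, 39 mm high. Origin under its centre.
- part_box: Bystander: small white carton 39x55x30 mm. Origin under its centre.
- glue_bottle: Bystander: slender white and orange bottle, 31 mm across, 82 mm high. Origin under its centre.
- heatsink: Bystander: finned aluminium heat sink 40x40x18 mm. Origin under its centre.

How it is judged:
By the outcome, as a careful person would: the job done as asked, in the order asked, and still so for the second after the job is handed in, with the robot touching nothing.
It also fails if it takes over 61 s, if anything falls off the work surface, if the arm or the gripper's body presses on something with over 40 N, if the wrist force passes 120 N, or if a joint passes its speed limit or range.

## Working session

There is one attempt and no reset: what is moved stays moved. The work goes in short steps, Python scripts to look and compute and a tool call to move; the robot and the scene stay as the last step left them, time stands still between calls to the robot, and variables do not carry over. Pictures are saved under pics/ and viewed, and the job is handed in when it is done.

Besides the shell and the picture viewer there is one more tool, called after "Emit:" by a JSON object that holds its "fn" and its "kwargs". send_rows: Moves the arm, as the interface text tells. Scaled input: -1 to 1 covers 12 cm each way for a shift and pi/2 rad each way for a turn. Its arguments: {"type":"object","properties":{"rows":{"type":"array","items":{"type":"array","items":{"type":"number"}}},"grip":{"type":"number"},"squeeze":{"type":"number"}},"required":["rows"]}

```bash
ls; mkdir -p pics
cat > h.py <<'E'
import numpy as np, cv2, pickle
from rig import r
from scipy.spatial.transform import Rotation as R
def snap(name,tag):
    f=r.grab_frame(name); pickle.dump(f,open(f'pics/{tag}.pkl','wb'))
    cv2.imwrite(f'pics/{tag}.png',f['color'][:,:,::-1]); return f
def load(tag): return pickle.load(open(f'pics/{tag}.pkl','rb'))
def ray(f,u,v):
    K=np.array(f['intrinsics']);d=np.array([f['k1'],0,0,0],float)
    p=cv2.undistortPoints(np.array([[[u,v]]],float),K,d)[0,0]
    return np.array(f['rotation'])@np.array([p[0],-p[1],-1.]),np.array(f['eye'])
def atz(f,u,v,z):
    d,e=ray(f,u,v); return e+d*(z-e[2])/d[2]
def dep(f,u,v,w=1):
    z=f['z_map'][v-w:v+w+1,u-w:u+w+1]; z=z[z>0]
    d,e=ray(f,u,v); return e+d*np.median(z)
def proj(f,P):
    Rm=np.array(f['rotation']);c=Rm.T@(np.array(P)-f['eye']);x,y=c[0]/-c[2],-c[1]/-c[2]
    s=1+f['k1']*(x*x+y*y);K=np.array(f['intrinsics']);return (K@[x*s,y*s,1])[:2]
def crop(tag,x0,y0,x1,y1,k,out):
    im=cv2.imread(f'pics/{tag}.png')[y0:y1,x0:x1]
    im=cv2.resize(im,None,fx=k,fy=k,interpolation=cv2.INTER_CUBIC); cv2.imwrite(f'pics/{out}.png',im)
E
python3 - <<'E'
from h import *
for n in ['side','top','wrist']:
    f=snap(n,n+'0'); print(n,f['intrinsics'],f['k1'],f['eye'],f['rotation'])
print(r.observe())
E
```

```text
pics
side [[438.54485842   0.         318.00924481]
 [  0.         438.54485842 238.90639912]
 [  0.           0.           1.        ]] -0.0415424040597633 [0.59182879 0.96293725 0.79237063] [0.96737746 0.00721901 3.06187208]
top [[455.2826593    0.         326.45872351]
 [  0.         455.2826593  232.313766  ]
 [  0.           0.           1.        ]] -0.038420913264852634 [0.43299595 0.03927913 1.15045775] [ 0.08697861  0.02933488 -1.59151525]
wrist [[368.4353818    0.         321.51283422]
 [  0.         368.4353818  237.20854098]
 [  0.           0.           1.        ]] -0.035706456975172655 [ 0.33245647 -0.53173069  0.37298302] [-0.26954049  0.00206704 -1.12056729]
{'t': 0.15, 'joints': array([-1.23220179e+00,  2.17654804e-01,  1.61460471e+00,  1.05672380e-05,
        1.31130873e+00, -1.12194425e-01]), 'joint_velocities': array([ 0.00146287, -0.00177516, -0.00391324,  0.00086177, -0.00185014,
        0.00112607]), 'tau': array([-1.35497094e-04, -3.97444904e+01, -3.04416990e+01, -1.17618129e-04,
        5.79394124e-03,  2.14414428e-05]), 'ee_pos': array([ 0.27208154, -0.56186449,  0.190302  ]), 'eef_rot': array([-3.13963062e+00, -2.31329751e-04,  4.50786010e-01]), 'force': array([ 0.75772283, -0.41667645, -0.43768042]), 'ft_torque': array([0.00457337, 0.00688813, 0.02570416]), 'opening': 0.08512939964621039}
```

Run:
```python
s=open('h.py').read()
s=s.replace("return np.array(f['rotation'])@","return R.from_euler('xyz',f['rotation']).as_matrix()@").replace("Rm=np.array(f['rotation'])","Rm=R.from_euler('xyz',f['rotation']).as_matrix()")
open('h.py','w').write(s)
```

```text
(no output)
```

View pics/top0.png

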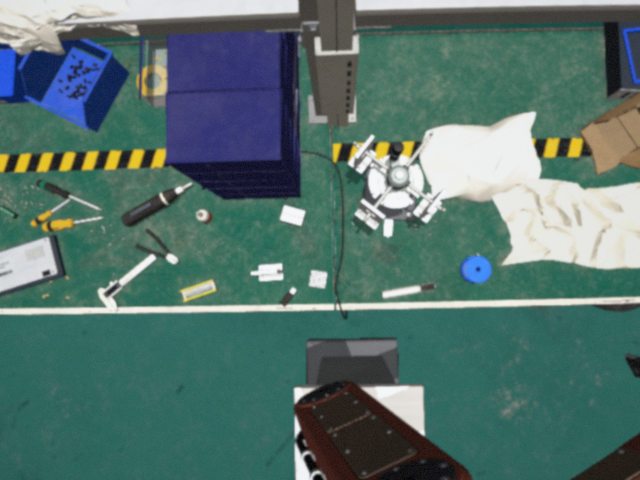

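View pics/side0.png

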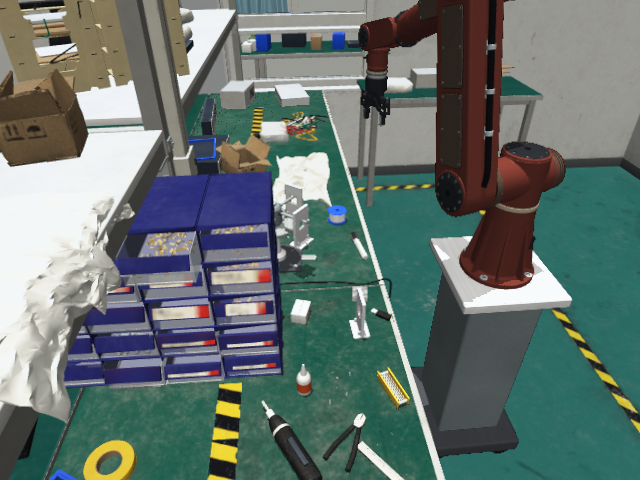

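Run:
```python
from h import *
crop('top0',320,100,480,260,5,'t1'); crop('top0',180,180,340,310,5,'t2'); crop('side0',230,160,380,350,4,'s1')
```

```text
(no output)
```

View pics/t1.png

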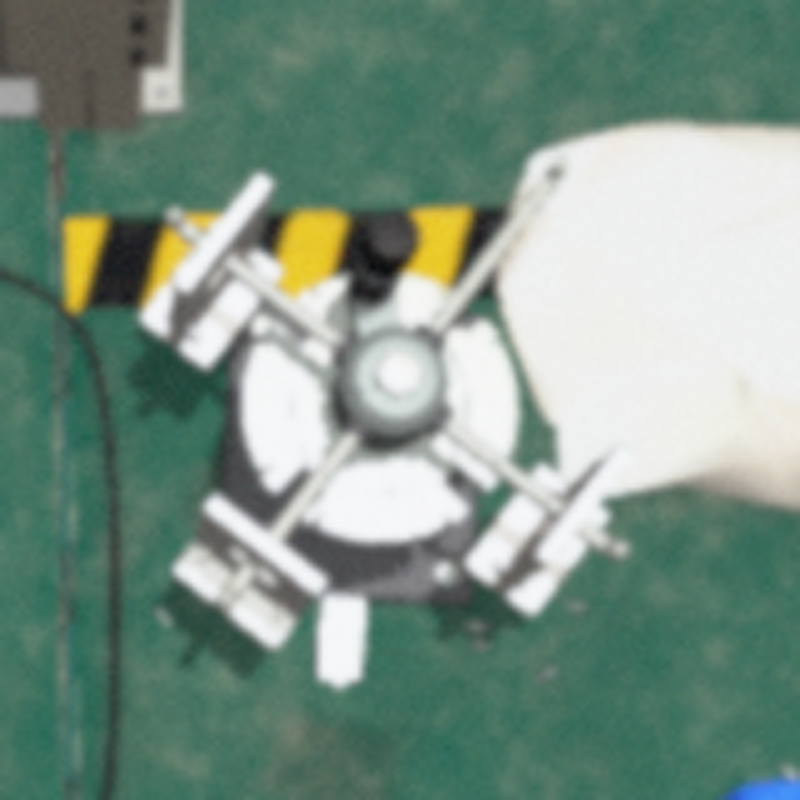

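View pics/t2.png

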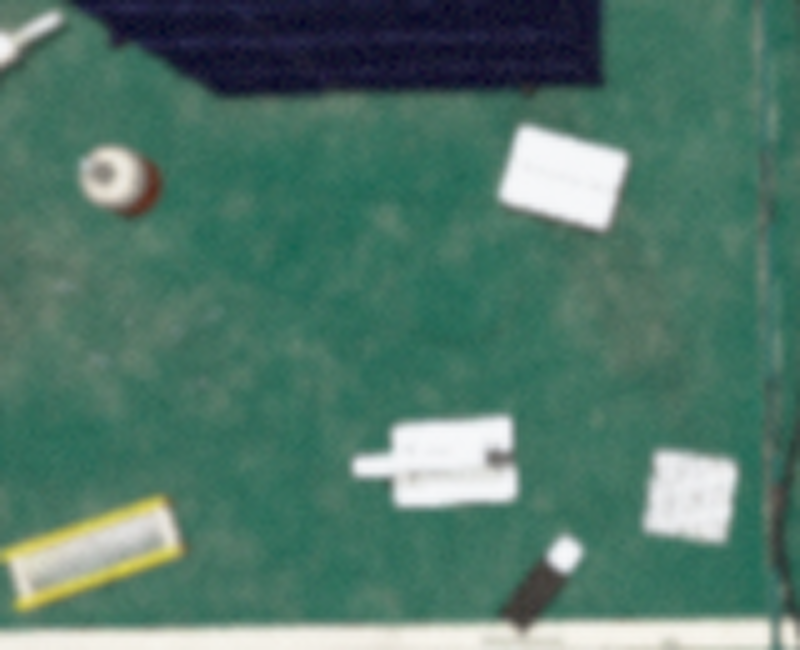

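View pics/s1.png

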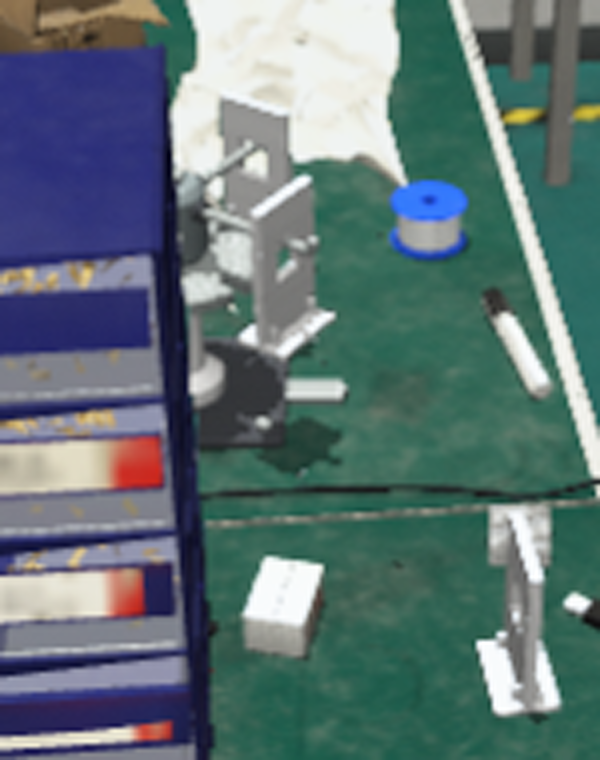

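Run:
```python
from h import *
f=load('top0')
def T(u,v,z,k=5,x0=320,y0=100): return atz(f,x0+u/k,y0+v/k,z).round(4)
print('hub',T(397,378,.193),dep(f,399,175))
print('knob',T(390,237,.226),dep(f,398,147))
print('tips',T(562,167,.182),T(173,215,.182),T(622,550,.182))
print('pointer',T(340,688,.01),dep(f,388,232), T(345,598,.01))
print('foot corner',T(470,603,.01),T(237,497,0.01))
print('knob sidearm', T(372,300,.188))
g=lambda u,v,z:T(u,v,z,5,180,180)
print('brk topL,R',g(355,466,.11),g(515,456,.11),dep(f,254,273),dep(f,270,272))
print('foot corners',g(393,425,.006),g(512,415,.006),g(518,499,.006),g(395,507,.006))
print('box',g(563,178,.03),'heat',g(690,497,.018),'glue',g(103,173,.082))
print('spool',atz(f,477,269,.039))
```

```text
hub [ 0.6346 -0.0921  0.193 ] [ 0.63617646 -0.09149986  0.19182219]
knob [ 0.687  -0.0869  0.226 ] [ 0.68569243 -0.08586927  0.23368185]
tips [ 0.7282 -0.1686  0.182 ] [7.114e-01 7.000e-04 1.820e-01] [ 0.56   -0.1869  0.182 ]
pointer [ 0.5163 -0.0832  0.01  ] [ 0.53069621 -0.08411109  0.00598579] [ 0.5616 -0.0872  0.01  ]
foot corner [ 0.5576 -0.1498  0.01  ] [ 0.6142 -0.0345  0.01  ]
knob sidearm [ 0.67   -0.0834  0.188 ]
brk topL,R [0.4344 0.2428 0.11  ] [0.4375 0.1691 0.11  ] [0.43470385 0.23604901 0.10908122] [0.43625614 0.19895539 0.11033373]
foot corners [0.4548 0.2437 0.006 ] [0.4585 0.1834 0.006 ] [0.4164 0.1809 0.006 ] [0.4136 0.243  0.006 ]
box [0.5751 0.1534 0.03  ] heat [0.4158 0.0938 0.018 ] glue [0.5764 0.3689 0.082 ]
spool [ 0.43295481 -0.29292085  0.039     ]
```

```bash
python3 - <<'E'
from h import *
f=load('top0')
for u,v in [(299,190),(296,150),(296,60),(440,150),(460,180),(430,160),(500,130),(343,100),(412,148)]: print((u,v),dep(f,u,v).round(3))
ax=np.array([.6357,-.0931]);
# TCP pose -> tool-frame deltas
st=r.observe(); print(st['ee_pos'],st['eef_rot'])
E
cat >> h.py <<'E'
def rel(P,yaw=None):
    s=r.observe(); M=R.from_euler('xyz',s['eef_rot']).as_matrix()
    d=M.T@(np.array(P)-s['ee_pos'])/.12
    sp=0
    if yaw is not None: sp=-((yaw-s['eef_rot'][2]+np.pi)%(2*np.pi)-np.pi)/(np.pi/2)
    return np.r_[d,sp].round(4)
E
python3 -c "
from h import *
print(rel([.686,-.0875,.191],np.radians(40)))"
```

```text
(299, 190) [0.638 0.136 0.037]
(296, 150) [0.722 0.136 0.101]
(296, 60) [0.962 0.136 0.064]
(440, 150) [ 0.728 -0.215  0.044]
(460, 180) [ 0.65  -0.259  0.05 ]
(430, 160) [ 0.707 -0.192  0.029]
(500, 130) [ 0.768 -0.358  0.065]
(343, 100) [0.804 0.024 0.194]
(412, 148) [ 0.746 -0.154  0.   ]
[ 0.27208154 -0.56186449  0.190302  ] [-3.13963062e+00 -2.31329751e-04  4.50786010e-01]
[ 4.8270e+00 -2.0554e+00 -7.0000e-04 -1.5750e-01]
```

Emit:
{"fn": "send_rows", "kwargs": {"rows": [[0.3, -0.1, -0.3, 0], [0.6, -0.2, -0.6, -0.05], [0.9, -0.4, -0.9, -0.1], [1, -0.5, -0.9, -0.157], [1, -0.5, -0.9, -0.157]], "grip": -1, "squeeze": 40}}

```text
t: 0.57
ee_pos: [0.3579, -0.4535, 0.3039]
eef_rot: [3.136, -0.003, 0.704]
force: [1.0, -2.1, 1.5]
opening: 0.0853
```

```bash
python3 -c "
from h import *
print(rel([.686,-.0875,.30],np.radians(40)),r.observe()['ee_pos'],r.observe()['eef_rot'])"
```

```text
[ 4.0586e+00 -5.5510e-01  4.0000e-02  3.8000e-03] [ 0.35786435 -0.45351911  0.30393978] [ 3.13619308e+00 -2.51275632e-03  7.04037101e-01]
```

Emit:
{"fn": "send_rows", "kwargs": {"rows": [[0.25, 0, 0, 0], [0.5, -0.1, 0, 0], [0.8, -0.1, 0, 0], [1, -0.15, 0, 0], [1, -0.15, 0, 0]]}}

```text
t: 0.98
ee_pos: [0.4399, -0.3584, 0.3034]
eef_rot: [3.138, -0.005, 0.708]
force: [-0.4, -0.1, 0.1]
opening: 0.0851
```

Emit:
{"fn": "send_rows", "kwargs": {"rows": [[0.25, 0, 0, 0], [0.5, -0.1, 0, 0], [0.8, -0.1, 0, 0], [1, -0.15, 0, 0], [1, -0.15, 0, 0]]}}

```text
t: 1.4
ee_pos: [0.5211, -0.2635, 0.303]
eef_rot: [3.14, -0.006, 0.712]
force: [-0.9, -1.1, -0.3]
opening: 0.0852
```

Emit:
{"fn": "send_rows", "kwargs": {"rows": [[0.25, 0, 0, 0], [0.5, -0.1, 0, 0], [0.8, -0.1, 0, 0], [1, -0.15, 0, 0], [1, -0.15, 0, 0]]}}

```text
t: 1.82
ee_pos: [0.6017, -0.1689, 0.3026]
eef_rot: [3.142, -0.007, 0.715]
force: [-0.0, -0.9, -0.1]
opening: 0.0855
```

```bash
python3 -c "
from h import *
print(rel([.686,-.0875,.30],np.radians(40)),r.observe()['ee_pos'],r.observe()['eef_rot'])"
```

```text
[ 0.9753 -0.0517  0.0286  0.0108] [ 0.60167822 -0.16893187  0.30255998] [ 3.14150863 -0.00743235  0.71506339]
```

Emit:
{"fn": "send_rows", "kwargs": {"rows": [[0.3, -0.02, 0, 0.01], [0.6, -0.04, 0, 0.01], [0.85, -0.05, 0, 0.01], [0.975, -0.05, 0.03, 0.01], [0.975, -0.05, 0.03, 0.01], [0.975, -0.05, 0.03, 0.01]]}}

```text
t: 2.32
ee_pos: [0.6852, -0.0889, 0.2983]
eef_rot: [-3.14, -0.004, 0.699]
force: [-0.7, 0.6, -0.0]
opening: 0.0854
```

```bash
python3 -c "
from h import *
snap('wrist','w1');snap('top','t_1')
print(rel([.686,-.0875,.30],np.radians(40)),r.observe()['ee_pos'],r.observe()['eef_rot'])"
```

```text
[ 0.0176 -0.0081 -0.0054 -0.0003] [ 0.68500601 -0.08960422  0.29934304] [-3.14123097 -0.00560176  0.69763636]
```

View pics/w1.png

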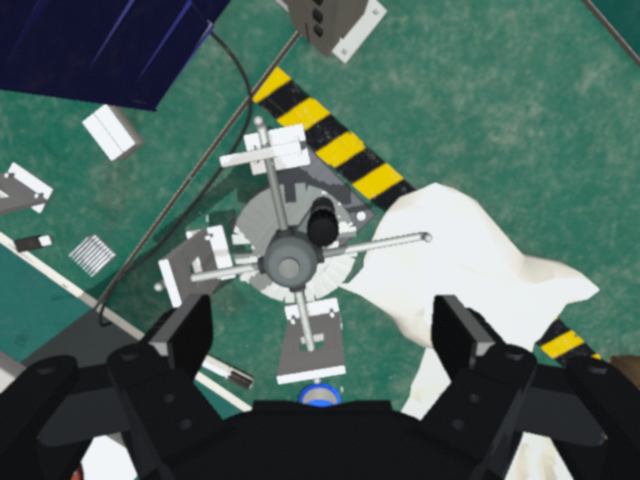

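```bash
python3 -c "
from h import *
crop('w1',230,160,450,320,3.6,'w1c')
f=load('w1')
print('knobtop',atz(f,321,231,.234),dep(f,321,231),'hub',atz(f,290,266,.193),dep(f,290,266),'tip',atz(f,428,237,.182))
print('tips',atz(f,261,121,.182),atz(f,158,287,.182))
print(proj(f,[.686,-.0875,.234]))"
```

```text
knobtop [ 0.68744254 -0.0850926   0.234     ] [ 0.68749385 -0.08505039  0.23426167] hub [ 0.63993316 -0.09127151  0.193     ] [ 0.6400619  -0.09120974  0.19338664] tip [ 0.7313694  -0.16597479  0.182     ]
tips [ 0.71489698 -0.00085849  0.182     ] [ 0.54577869 -0.01615982  0.182     ]
[322.3198029  234.70326227]
```

View pics/w1c.png

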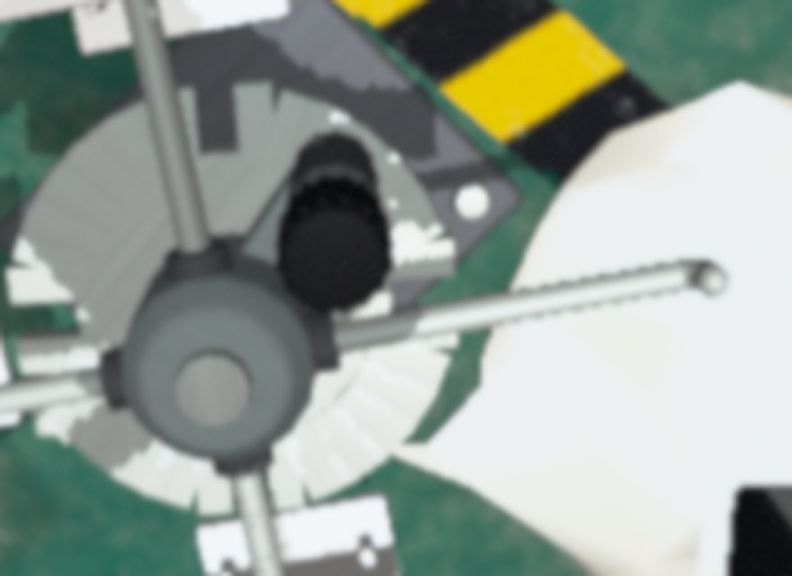

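```bash
python3 -c "
from h import *
f=load('w1')
a=np.array([.6395,-.0915])
for u,v in [(217,85),(217,115),(435,265),(30,345),(250,490)]:
  p=atz(f,230+u/3.6,160+v/3.6,.125)[:2]-a; print(p,np.hypot(*p),np.degrees(np.arctan2(p[1],p[0])))
print('ptr')
print(rel([.6868,-.0866,.210],np.radians(40)))"
```

```text
[0.04363778 0.04187118] 0.0604768648170922 43.816448781802904
[0.03734231 0.03680973] 0.05243476243131467 44.58849498861414
[ 0.04369844 -0.03573799] 0.05645137073611165 -39.27740757602876
[-0.04758714  0.0365246 ] 0.05998818530851322 142.49265250217513
[-0.04195407 -0.03915708] 0.0573883342402595 -136.97497292479093
ptr
[ 2.340e-02 -9.300e-03  7.447e-01 -3.000e-04]
```

Emit:
{"fn": "send_rows", "kwargs": {"rows": [[0.02, -0.01, 0.2, 0], [0.025, -0.01, 0.4, 0], [0.025, -0.01, 0.6, 0], [0.025, -0.01, 0.75, 0], [0.025, -0.01, 0.8, 0], [0.025, -0.01, 0.81, 0], [0.025, -0.01, 0.81, 0]]}}

```text
t: 3.0
ee_pos: [0.6867, -0.0875, 0.2029]
eef_rot: [3.141, -0.006, 0.696]
force: [-0.7, -0.2, 1.5]
opening: 0.0857
```

Emit:
{"fn": "send_rows", "kwargs": {"rows": [[0, 0, 0, 0], [0, 0, 0, 0], [0, 0, 0, 0], [0, 0, 0, 0], [0, 0, 0, 0], [0, 0, 0, 0]], "grip": 0.1}}

```text
t: 3.5
ee_pos: [0.6868, -0.0874, 0.2032]
eef_rot: [3.141, -0.006, 0.697]
force: [-0.4, 0.4, 0.9]
opening: 0.0386
```

Emit:
{"fn": "send_rows", "kwargs": {"rows": [[0, 0, 0, 0], [0, 0, 0, 0], [0, 0, 0, 0], [0, 0, 0, 0], [0, 0, 0, 0]], "grip": 1, "squeeze": 40}}

```text
t: 3.92
ee_pos: [0.6868, -0.0874, 0.2031]
eef_rot: [3.141, -0.006, 0.697]
force: [-0.2, 0.9, 0.4]
opening: -0.0001
```

```bash
python3 -c "
from h import *
snap('top','t_2');snap('wrist','w2');crop('t_2',320,100,480,260,4,'t2c');print(r.observe())"
```

```text
{'t': 4.0167, 'joints': array([-0.23004214,  0.34577356,  1.43159898,  0.00449216,  1.36031218,
        0.64323862]), 'joint_velocities': array([ 0.00098881,  0.00101225, -0.00033441,  0.00136753, -0.00069771,
       -0.00029936]), 'tau': array([ 6.39335471e-03, -4.56041551e+01, -3.10174513e+01,  1.62325928e-02,
       -1.33380762e-02, -9.66857783e-06]), 'ee_pos': array([ 0.6868021 , -0.08739288,  0.20312123]), 'eef_rot': array([ 3.1411044 , -0.00586073,  0.69658701]), 'force': array([ 0.71313666, -0.26476869,  0.76485481]), 'ft_torque': array([-0.04291544,  0.04411059, -0.0183493 ]), 'opening': 0.00035936023622798767}
```

View pics/w2.png

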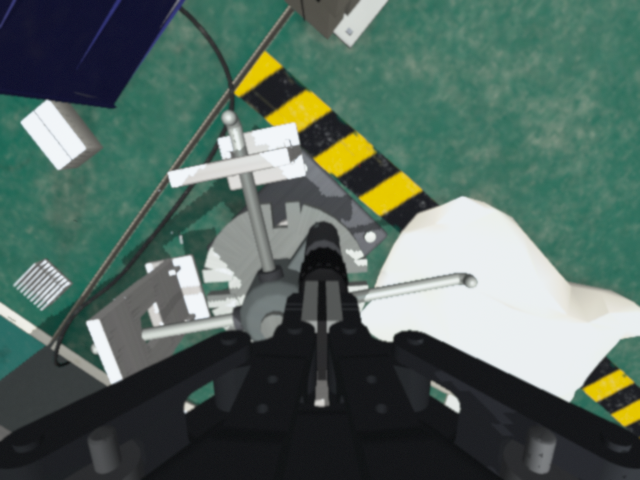

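```bash
python3 -c "
from h import *
f=load('w2')
print(f['eye'],f['rotation'],r.observe()['ee_pos'])
for p in [(323,262),(323,270),(323,240),(323,300),(265,322),(322,290)]: print(p,dep(f,*p))
print(proj(f,r.observe()['ee_pos']))
g=load('t_2')
crop('w2',240,180,480,360,3.3,'w2c')
"
```

```text
[ 0.73723042 -0.04370994  0.38627483] [-2.63997863e-01 -6.03934383e-04 -8.74783273e-01] [ 0.6868021  -0.08739288  0.20312123]
(323, 262) [ 0.6952945  -0.07976641  0.22545509]
(323, 270) [ 0.69467743 -0.08023311  0.23398438]
(323, 240) [ 0.69536572 -0.07992942  0.18749992]
(323, 300) [ 0.69465124 -0.08007261  0.26514466]
(265, 322) [ 0.63713644 -0.08475806  0.1932762 ]
(322, 290) [ 0.69467092 -0.07961042  0.2569043 ]
[323.55938646 268.69708653]
```

View pics/w2c.png

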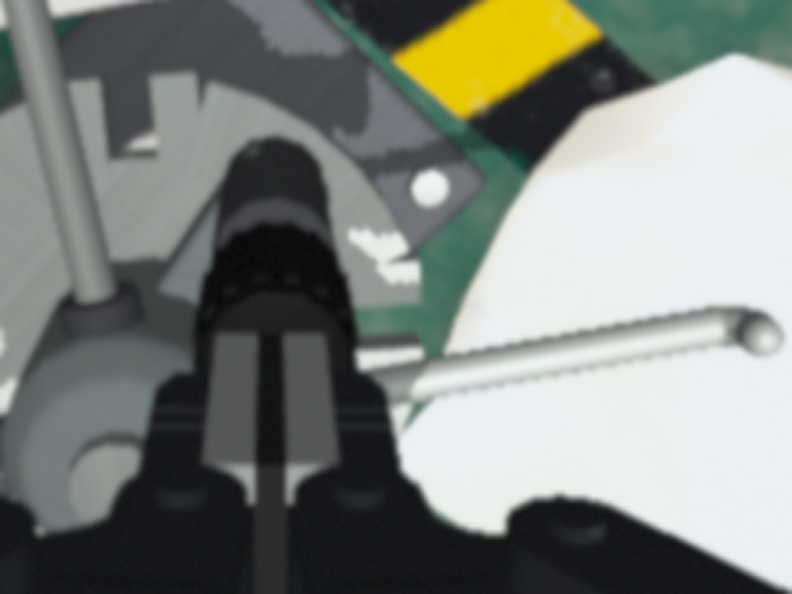

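View pics/t2c.png

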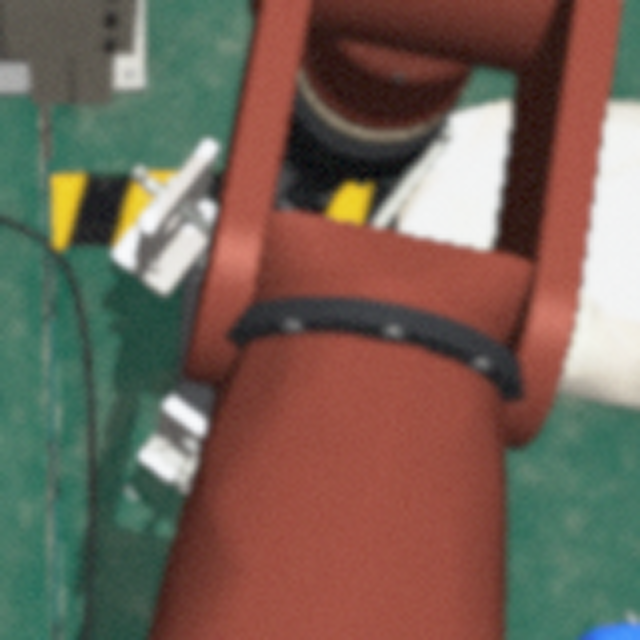

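```bash
python3 -c "
from h import *
f=load('w2')
for u in (310,323,336):
  for v in range(256,330,4):
    p=dep(f,u,v,0); print(u,v,p.round(4))
"
```

```text
310 256 [ 0.691  -0.0752  0.2153]
310 260 [ 0.691  -0.0754  0.2212]
310 264 [ 0.6907 -0.0758  0.2254]
310 268 [ 0.6907 -0.076   0.2305]
310 272 [ 0.69   -0.0767  0.2329]
310 276 [ 0.6885 -0.0779  0.233 ]
310 280 [ 0.6874 -0.0789  0.2339]
310 284 [ 0.6913 -0.0763  0.2498]
310 288 [ 0.6916 -0.0762  0.2547]
310 292 [ 0.6916 -0.0763  0.2582]
310 296 [ 0.6916 -0.0764  0.2617]
310 300 [ 0.6918 -0.0764  0.2655]
310 304 [ 0.6921 -0.0763  0.2694]
310 308 [ 0.6915 -0.0768  0.2709]
310 312 [ 0.6919 -0.0767  0.2747]
310 316 [ 0.6918 -0.0768  0.2772]
310 320 [ 0.6921 -0.0768  0.2804]
310 324 [ 0.6932 -0.076   0.2854]
310 328 [ 0.6927 -0.0765  0.2867]
323 256 [ 0.6954 -0.0797  0.2168]
323 260 [ 0.6956 -0.0795  0.2238]
323 264 [ 0.6954 -0.0797  0.2286]
323 268 [ 0.695  -0.0799  0.2327]
323 272 [ 0.6943 -0.0805  0.2352]
323 276 [ 0.6922 -0.0823  0.2329]
323 280 [ 0.6911 -0.0832  0.234 ]
323 284 [ 0.6946 -0.0802  0.2499]
323 288 [ 0.695  -0.0798  0.2553]
323 292 [ 0.6949 -0.0799  0.2588]
323 296 [ 0.6949 -0.0799  0.2623]
323 300 [ 0.6947 -0.08    0.2652]
323 304 [ 0.6948 -0.0799  0.2688]
323 308 [ 0.6948 -0.0799  0.2719]
323 312 [ 0.6946 -0.08    0.2746]
323 316 [ 0.6944 -0.0802  0.2769]
323 320 [ 0.6946 -0.0801  0.28  ]
323 324 [ 0.6937 -0.0808  0.2805]
323 328 [ 0.6925 -0.0818  0.2802]
336 256 [ 0.6989 -0.0852  0.2143]
336 260 [ 0.699  -0.0847  0.2216]
336 264 [ 0.6988 -0.0846  0.227 ]
336 268 [ 0.6978 -0.0853  0.229 ]
336 272 [ 0.6973 -0.0856  0.2328]
336 276 [ 0.6962 -0.0865  0.2339]
336 280 [ 0.6949 -0.0875  0.2346]
336 284 [ 0.698  -0.0841  0.2501]
336 288 [ 0.6977 -0.0842  0.2536]
336 292 [ 0.6976 -0.084   0.2574]
336 296 [ 0.698  -0.0834  0.2627]
336 300 [ 0.6974 -0.0839  0.2645]
336 304 [ 0.6976 -0.0834  0.2687]
336 308 [ 0.6973 -0.0836  0.2712]
336 312 [ 0.6973 -0.0835  0.2741]
336 316 [ 0.6976 -0.083   0.2781]
336 320 [ 0.6972 -0.0833  0.2799]
336 324 [ 0.6981 -0.0822  0.2851]
336 328 [ 0.6974 -0.0828  0.286 ]
```

```bash
python3 -c "
from h import *
f=load('w1')
M=R.from_euler('xyz',[-3.1412,-.0056,.6976]).as_matrix(); t=np.array([.685,-.0896,.2993])
for u,v in [(445,300),(455,305),(470,330),(485,348),(200,305),(185,330),(170,350)]:
    p=dep(f,u,v,0); print(u,v,(M.T@(p-t)).round(4))
f=load('w2');M=R.from_euler('xyz',[3.1411,-.0059,.6966]).as_matrix(); t=np.array([.6868,-.0874,.2031])
print('closed')
for u,v in [(310,284),(336,284),(310,300),(300,320),(310,345),(323,360)]:
    p=dep(f,u,v,0); print(u,v,(M.T@(p-t)).round(4))
"
```

```text
445 300 [ 0.0126  0.0422 -0.0628]
455 305 [ 0.0122  0.0447 -0.0661]
470 330 [ 0.0121  0.0434 -0.0829]
485 348 [ 0.0101  0.0454 -0.0896]
200 305 [ 0.0109 -0.0442 -0.0636]
185 330 [ 0.0101 -0.044  -0.0795]
170 350 [ 0.0101 -0.0443 -0.0907]
closed
310 284 [ 0.0108 -0.0057 -0.0467]
336 284 [ 0.011   0.0047 -0.047 ]
310 300 [ 0.0113 -0.0052 -0.0623]
300 320 [ 0.0068 -0.0085 -0.0687]
310 345 [ 0.0128 -0.0042 -0.0941]
323 360 [-0.0031 -0.0006 -0.0775]
```

```bash
python3 -c "
from h import *
snap('side','s2');crop('s2',230,100,430,260,4,'s2c')"
```

```text
(no output)
```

View pics/s2c.png

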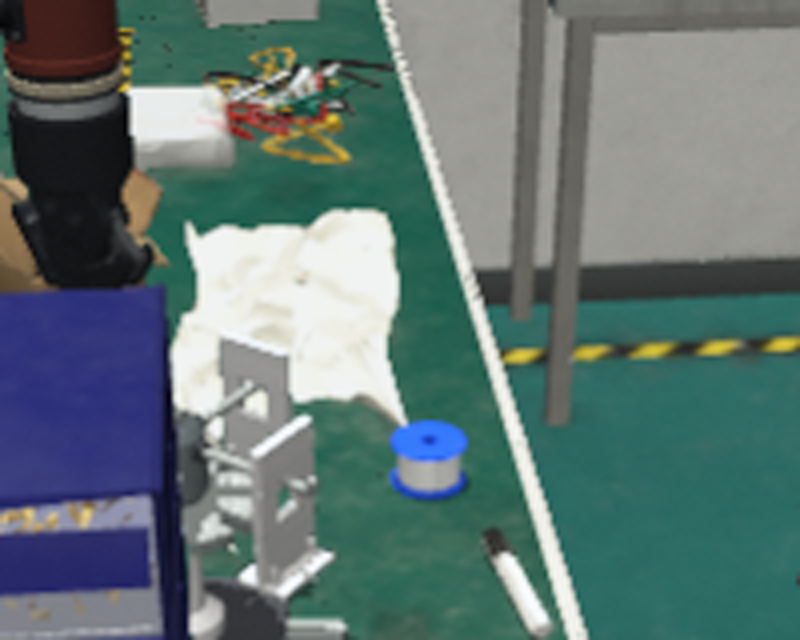

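Emit:
{"fn": "send_rows", "kwargs": {"rows": [[0, 0, 0, 0], [0, 0, 0, 0], [0, 0, 0, 0], [0, 0, 0, 0], [0, 0, 0, 0]], "grip": -0.2}}

```text
t: 4.48
ee_pos: [0.6868, -0.0874, 0.2032]
eef_rot: [3.141, -0.006, 0.697]
force: [0.6, -0.5, 0.3]
opening: 0.0512
```

Emit:
{"fn": "send_rows", "kwargs": {"rows": [[0, 0, 0.05, 0], [0, 0, 0.1, 0], [0, 0, 0.15, 0], [0, 0, 0.2, 0], [0, 0, 0.25, 0], [0, 0, 0.25, 0], [0, 0, 0.25, 0]]}}

```text
t: 5.07
ee_pos: [0.6863, -0.0872, 0.172]
eef_rot: [-3.141, -0.005, 0.697]
force: [-1.3, 0.9, -0.4]
opening: 0.051
```

```bash
python3 -c "
from h import *
snap('wrist','w3')"
```

```text
(no output)
```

View pics/w3.png

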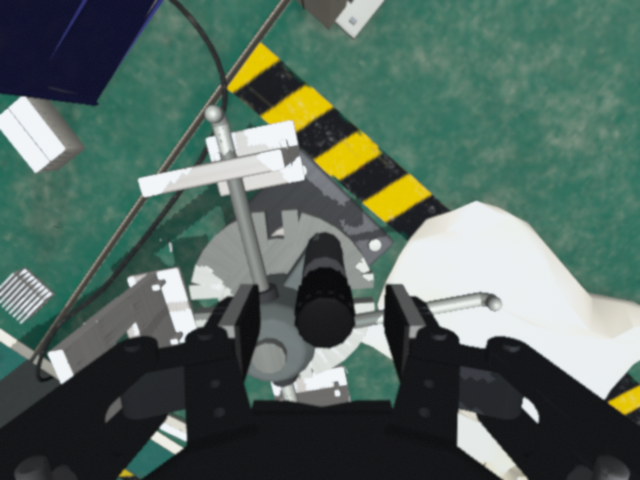

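Emit:
{"fn": "send_rows", "kwargs": {"rows": [[0, 0, 0.03, 0], [0, 0, 0.06, 0], [0, 0, 0.1, 0], [0, 0, 0.1, 0], [0, 0, 0.1, 0]]}}

```text
t: 5.53
ee_pos: [0.6864, -0.0871, 0.16]
eef_rot: [-3.141, -0.005, 0.697]
force: [0.5, 0.5, 0.1]
opening: 0.051
```

Emit:
{"fn": "send_rows", "kwargs": {"rows": [[0, 0, 0, 0], [0, 0, 0, 0], [0, 0, 0, 0], [0, 0, 0, 0], [0, 0, 0, 0]], "grip": 1, "squeeze": 40}}

```text
t: 5.95
ee_pos: [0.687, -0.0876, 0.1604]
eef_rot: [3.141, -0.005, 0.696]
force: [1.4, -0.9, 0.3]
opening: 0.0209
```

Emit:
{"fn": "send_rows", "kwargs": {"rows": [[0, 0, -0.02, 0], [0, 0, -0.04, 0], [0, 0, -0.06, 0], [0, 0, -0.06, 0], [0, 0, -0.06, 0]]}}

```text
t: 6.37
ee_pos: [0.6868, -0.0873, 0.167]
eef_rot: [-3.141, -0.005, 0.697]
force: [3.4, -0.1, -6.4]
opening: 0.0209
```

```bash
cat > arc.py <<'E'
from h import *
import sys
a0,a1,n=map(float,sys.argv[1:4]); z=float(sys.argv[4])
ax=np.array([.637,-.0927])
if len(sys.argv)>5: ax=np.array([float(sys.argv[5]),float(sys.argv[6])])
print(r.observe()['ee_pos'],r.observe()['force'])
p=r.observe()['ee_pos'][:2]-ax; print(np.hypot(*p),np.degrees(np.arctan2(p[1],p[0])))
for a in np.linspace(a0,a1,int(n)+1)[1:]:
    t=np.radians(a); q=rel([*(ax+.05*np.array([np.cos(t),np.sin(t)])),z]); print([float(x) for x in q.round(3)],end=', ')
E
python3 arc.py 6 -24 8 .1675
```

```text
[ 0.68679041 -0.08734819  0.16699093] [ 3.41727112 -0.07929691 -6.38826099]
0.05007720669213859 6.134978529289349
[-0.017, 0.023, -0.004, 0.0], [-0.034, 0.044, -0.004, 0.0], [-0.053, 0.064, -0.004, 0.0], [-0.073, 0.082, -0.005, 0.0], [-0.094, 0.099, -0.005, 0.0], [-0.116, 0.115, -0.005, 0.0], [-0.14, 0.129, -0.005, 0.0], [-0.164, 0.142, -0.005, 0.0],
```

Force −6.4 N down: the spring is being held up (pulled). Turn.

Emit:
{"fn": "send_rows", "kwargs": {"rows": [[-0.017, 0.023, -0.004, 0], [-0.034, 0.044, -0.004, 0], [-0.053, 0.064, -0.004, 0], [-0.073, 0.082, -0.005, 0], [-0.094, 0.099, -0.005, 0], [-0.116, 0.115, -0.005, 0], [-0.14, 0.129, -0.005, 0], [-0.164, 0.142, -0.005, 0], [-0.164, 0.142, -0.005, 0]]}}

```text
t: 7.12
ee_pos: [0.6821, -0.1149, 0.1674]
eef_rot: [3.141, -0.003, 0.696]
force: [2.8, -3.6, -6.7]
opening: 0.0208
```

```bash
python3 arc.py -24 -72 11 .1675
```

```text
[ 0.68205773 -0.11487414  0.16744998] [ 2.80445103 -3.61954939 -6.66332354]
0.050218441725520334 -26.203054832877132
[-0.015, 0.004, -0.0, 0.0], [-0.045, 0.015, -0.001, 0.0], [-0.076, 0.023, -0.001, 0.0], [-0.107, 0.029, -0.001, 0.0], [-0.138, 0.033, -0.001, 0.0], [-0.17, 0.034, -0.001, 0.0], [-0.202, 0.033, -0.001, 0.0], [-0.233, 0.029, -0.001, 0.0], [-0.264, 0.023, -0.001, 0.0], [-0.295, 0.015, -0.001, 0.0], [-0.325, 0.004, -0.002, 0.0],
```

Emit:
{"fn": "send_rows", "kwargs": {"rows": [[-0.015, 0.004, 0, 0], [-0.045, 0.015, -0.001, 0], [-0.076, 0.023, -0.001, 0], [-0.107, 0.029, -0.001, 0], [-0.138, 0.033, -0.001, 0], [-0.17, 0.034, -0.001, 0], [-0.202, 0.033, -0.001, 0], [-0.233, 0.029, -0.001, 0], [-0.264, 0.023, -0.001, 0], [-0.295, 0.015, -0.001, 0], [-0.325, 0.004, -0.002, 0]]}}

```text
t: 8.03
ee_pos: [0.6518, -0.1407, 0.1675]
eef_rot: [3.141, -0.002, 0.696]
force: [2.2, -2.9, -5.7]
opening: 0.0208
```

```bash
python3 arc.py -72 -122 11 .1675
```

```text
[ 0.65176596 -0.14073837  0.16750691] [ 2.23707886 -2.86217941 -5.65624375]
0.050256530220053344 -72.91370052415901
[-0.023, -0.013, -0.0, 0.0], [-0.052, -0.029, -0.0, 0.0], [-0.08, -0.047, -0.0, 0.0], [-0.106, -0.067, -0.0, 0.0], [-0.13, -0.089, -0.0, 0.0], [-0.153, -0.114, -0.0, 0.0], [-0.174, -0.139, -0.0, 0.0], [-0.192, -0.167, -0.001, 0.0], [-0.208, -0.196, -0.001, 0.0], [-0.222, -0.226, -0.001, 0.0], [-0.234, -0.256, -0.001, 0.0],
```

Emit:
{"fn": "send_rows", "kwargs": {"rows": [[-0.023, -0.013, 0, 0], [-0.052, -0.029, 0, 0], [-0.08, -0.047, 0, 0], [-0.106, -0.067, 0, 0], [-0.13, -0.089, 0, 0], [-0.153, -0.114, 0, 0], [-0.174, -0.139, 0, 0], [-0.192, -0.167, 0, 0], [-0.208, -0.196, 0, 0], [-0.222, -0.226, 0, 0], [-0.234, -0.256, 0, 0], [-0.234, -0.256, 0, 0]]}}

```text
t: 9.03
ee_pos: [0.6088, -0.134, 0.167]
eef_rot: [-3.139, -0.001, 0.696]
force: [-2.1, -1.8, -5.6]
opening: 0.0211
```

```bash
python3 arc.py -122 -146 12 .1605; python3 -c "
from h import *
snap('wrist','w4')"
```

```text
[ 0.60879662 -0.13400151  0.16700113] [-2.11178213 -1.82418522 -5.55463306]
0.05001244955914991 -124.32782028966218
[0.001, 0.002, 0.054, 0.0], [-0.003, -0.012, 0.054, 0.0], [-0.006, -0.026, 0.054, 0.0], [-0.009, -0.04, 0.054, 0.0], [-0.012, -0.054, 0.054, 0.0], [-0.013, -0.069, 0.054, 0.0], [-0.015, -0.083, 0.054, 0.0], [-0.015, -0.098, 0.054, 0.0], [-0.016, -0.112, 0.054, 0.0], [-0.016, -0.127, 0.054, 0.0], [-0.015, -0.142, 0.054, 0.0], [-0.014, -0.156, 0.054, 0.0],
```

View pics/w4.png

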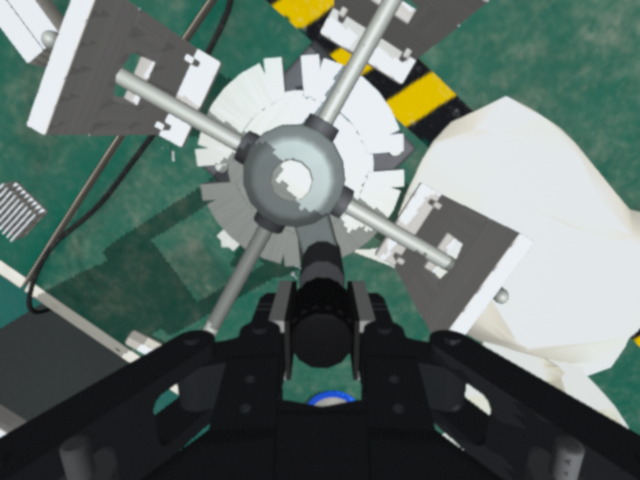

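Emit:
{"fn": "send_rows", "kwargs": {"rows": [[0, 0, 0.02, 0], [0, 0, 0.04, 0], [0, 0, 0.055, 0], [0, 0, 0.055, 0]]}}

```text
t: 9.42
ee_pos: [0.6089, -0.1341, 0.1605]
eef_rot: [-3.139, -0.001, 0.696]
force: [-2.9, -1.9, -3.9]
opening: 0.0213
```

Emit:
{"fn": "send_rows", "kwargs": {"rows": [[0, 0, 0.02, 0], [0, 0, 0.03, 0], [0, 0, 0.03, 0], [0, 0, 0.03, 0]], "grip": 0.36}}

```text
t: 9.75
ee_pos: [0.61, -0.1339, 0.1579]
eef_rot: [-3.14, -0.003, 0.696]
force: [0.1, -0.7, 0.2]
opening: 0.0274
```

```bash
python3 arc.py -122 -146 12 .1565
```

```text
[ 0.60997674 -0.1338916   0.15790749] [ 0.08367069 -0.72615045  0.15028107]
0.04926464051609597 -123.26639713827845
[-0.007, -0.003, 0.012, 0.0], [-0.011, -0.017, 0.012, 0.0], [-0.014, -0.032, 0.012, 0.0], [-0.017, -0.046, 0.012, 0.0], [-0.02, -0.06, 0.012, 0.0], [-0.021, -0.075, 0.012, 0.0], [-0.023, -0.089, 0.012, 0.0], [-0.024, -0.104, 0.012, 0.0], [-0.024, -0.118, 0.012, 0.0], [-0.024, -0.133, 0.012, 0.0], [-0.023, -0.147, 0.012, 0.0], [-0.022, -0.162, 0.012, 0.0],
```

Emit:
{"fn": "send_rows", "kwargs": {"rows": [[-0.007, -0.008, 0.005, 0], [-0.01, -0.016, 0.005, 0], [-0.013, -0.024, 0.005, 0], [-0.015, -0.032, 0.005, 0], [-0.017, -0.04, 0.005, 0], [-0.018, -0.048, 0.005, 0], [-0.019, -0.056, 0.005, 0], [-0.02, -0.064, 0.005, 0], [-0.021, -0.072, 0.005, 0], [-0.022, -0.08, 0.005, 0]]}}

```text
t: 10.58
ee_pos: [0.6017, -0.1281, 0.1573]
eef_rot: [-3.14, -0.003, 0.696]
force: [2.3, -1.3, -0.0]
opening: 0.0276
```

Emit:
{"fn": "send_rows", "kwargs": {"rows": [[0, -0.006, 0, 0], [0, -0.012, 0, 0], [0, -0.018, 0, 0], [0, -0.024, 0, 0]]}}

```text
t: 10.92
ee_pos: [0.5995, -0.1256, 0.1571]
eef_rot: [-3.14, -0.002, 0.696]
force: [0.4, -1.3, 0.2]
opening: 0.0276
```

Emit:
{"fn": "send_rows", "kwargs": {"rows": [[0, -0.006, 0, 0], [0, -0.012, 0, 0], [0, -0.018, 0, 0], [0, -0.018, 0, 0]]}}

```text
t: 11.25
ee_pos: [0.5985, -0.1244, 0.1572]
eef_rot: [-3.141, -0.003, 0.696]
force: [2.4, -2.5, -1.0]
opening: 0.0271
```

```bash
python3 arc.py -122 -146 1 .1565;python3 -c "
from h import *
f=snap('wrist','w5'); print([dep(f,323,v).round(4) for v in (320,330,340)])"
```

```text
[ 0.59852278 -0.12435442  0.15715835] [ 2.44476819 -2.47354326 -0.95345501]
0.049824677982929895 -140.5565661238159
[0.001, -0.04, 0.006, 0.0], [array([ 0.6033, -0.1196,  0.2262]), array([ 0.6004, -0.122 ,  0.2263]), array([ 0.5973, -0.1247,  0.2259])]
```

View pics/w5.png

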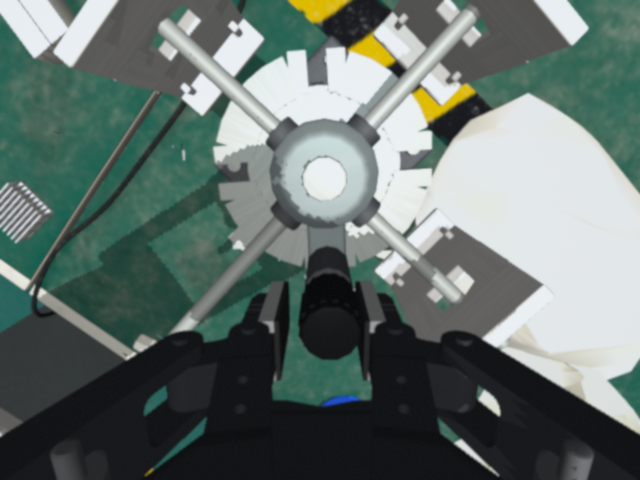

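Emit:
{"fn": "send_rows", "kwargs": {"rows": [[0, -0.01, 0, 0], [0, -0.02, 0, 0], [0, -0.02, 0, 0]]}}

```text
t: 11.55
ee_pos: [0.5982, -0.1241, 0.1572]
eef_rot: [3.138, -0.003, 0.696]
force: [5.1, -5.2, -3.5]
opening: 0.0271
```

Emit:
{"fn": "send_rows", "kwargs": {"rows": [[0, 0.02, 0, 0], [0, 0.035, 0, 0], [0, 0.035, 0, 0]]}}

```text
t: 11.8
ee_pos: [0.6004, -0.1268, 0.1571]
eef_rot: [3.14, -0.003, 0.696]
force: [0.1, 0.1, -0.1]
opening: 0.0273
```

```bash
python3 -c "
from h import *
f=snap('wrist','w6'); print([dep(f,u,335).round(4) for u in (310,323,330)],r.observe()['force'])"
```

```text
[array([ 0.5978, -0.1222,  0.226 ]), array([ 0.6009, -0.1255,  0.2265]), array([ 0.6023, -0.1275,  0.2263])] [0.28627679 0.72849437 0.59621946]
```

Emit:
{"fn": "send_rows", "kwargs": {"rows": [[0, 0, 0, 0], [0, 0, 0, 0], [0, 0, 0, 0], [0, 0, -0.1, 0], [0, 0, -0.3, 0], [0, 0, -0.6, 0], [0, 0, -0.9, 0], [0, 0, -0.9, 0]], "grip": -0.1}}

```text
t: 12.52
ee_pos: [0.6049, -0.1282, 0.2764]
eef_rot: [3.125, -0.012, 0.696]
force: [1.4, -0.0, 2.1]
opening: 0.0466
```

```bash
python3 -c "
from h import *
f=snap('wrist','w7'); print(r.observe()['ee_pos'])"
```

```text
[ 0.6036828  -0.12788391  0.27297846]
```

View pics/w7.png

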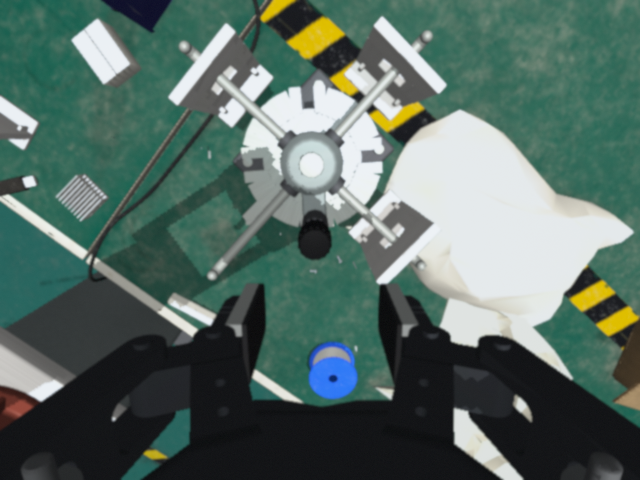

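```bash
python3 -c "
from h import *
print(rel([.4355,.10,.26],np.radians(93)));print(rel([.4355,.213,.2],np.radians(93)));f=load('w7')
t=atz(f,213,274,.180)[:2];h=atz(f,312,166,.193)[:2];print(t,h,dep(f,312,166),np.degrees(np.arctan2(*(t-h)[::-1])),np.hypot(*(t-h)))"
```

```text
[ 0.1416 -2.3571  0.0791 -0.5901]
[ 0.7406 -3.0861  0.5756 -0.5901]
[ 0.51959894 -0.08620299] [ 0.63740051 -0.09266548] [ 0.63740881 -0.09266025  0.19314523] 176.85995169334836 0.11797869809773974
```

Emit:
{"fn": "send_rows", "kwargs": {"rows": [[0.05, -0.25, 0, -0.07], [0.1, -0.5, 0, -0.14], [0.15, -0.75, 0, -0.21], [0.2, -1, 0, -0.28], [0.25, -1, 0, -0.35], [0.25, -1, 0, -0.42], [0.25, -1, 0, -0.5], [0.25, -1, 0, -0.58], [0.25, -1, 0, -0.59]], "grip": -0.3}}

```text
t: 13.32
ee_pos: [0.5492, -0.0162, 0.2713]
eef_rot: [3.127, 0.004, 1.626]
force: [0.0, 0.8, 0.8]
opening: 0.0556
```

```bash
python3 -c "
from h import *
print(r.observe()['ee_pos'],r.observe()['eef_rot'],rel([.4355,.213,.2],np.radians(93)));snap('top','t_3');crop('t_3',320,100,480,260,5,'t3c')"
```

```text
[ 0.5491575  -0.01621952  0.27130598] [3.1273483  0.00422848 1.62602997] [ 1.962e+00 -8.485e-01  5.739e-01  1.800e-03]
```

View pics/t3c.png

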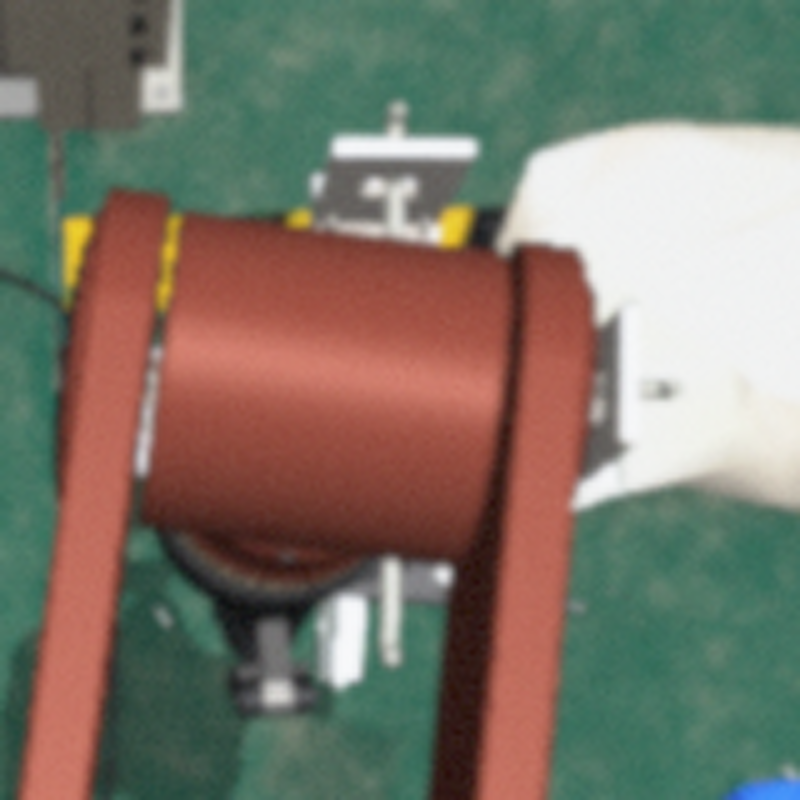

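Emit:
{"fn": "send_rows", "kwargs": {"rows": [[0.25, -0.12, 0, 0], [0.5, -0.23, 0, 0], [0.75, -0.34, 0.05, 0], [1, -0.43, 0.1, 0], [1, -0.43, 0.1, 0]]}}

```text
t: 13.78
ee_pos: [0.4884, 0.1049, 0.2565]
eef_rot: [3.131, 0.001, 1.624]
force: [-0.2, 0.6, 0.0]
opening: 0.0556
```

Emit:
{"fn": "send_rows", "kwargs": {"rows": [[0.25, -0.12, 0.1, 0], [0.5, -0.23, 0.2, 0], [0.75, -0.34, 0.3, 0], [0.9, -0.42, 0.4, 0], [0.96, -0.42, 0.45, 0], [0.96, -0.42, 0.45, 0], [0.96, -0.42, 0.45, 0]]}}

```text
t: 14.37
ee_pos: [0.4329, 0.2167, 0.2018]
eef_rot: [3.131, 0.002, 1.623]
force: [0.5, -1.3, 0.1]
opening: 0.0551
```

```bash
python3 -c "
from h import *
snap('wrist','w8');print(r.observe()['ee_pos'],r.observe()['eef_rot'],rel([.4355,.213,.2],np.radians(93)));snap('top','t_4');crop('t_4',320,100,480,260,5,'t4c')"
```

```text
[0.43358009 0.21652493 0.20244459] [3.13010079e+00 1.64194535e-03 1.62248797e+00] [-0.0301  0.0142  0.0206 -0.0004]
```

View pics/t4c.png

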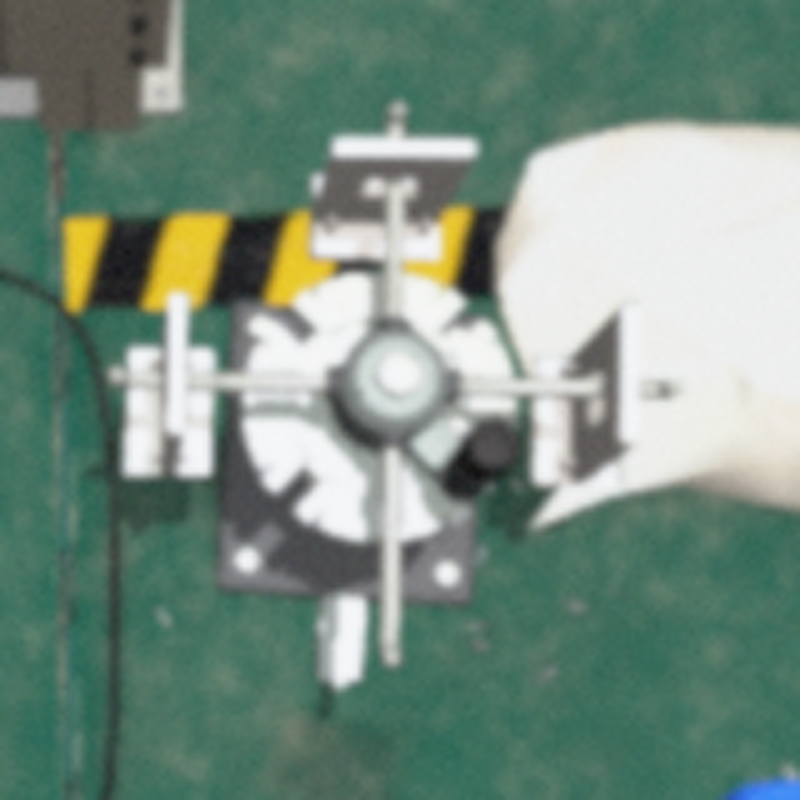

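View pics/w8.png

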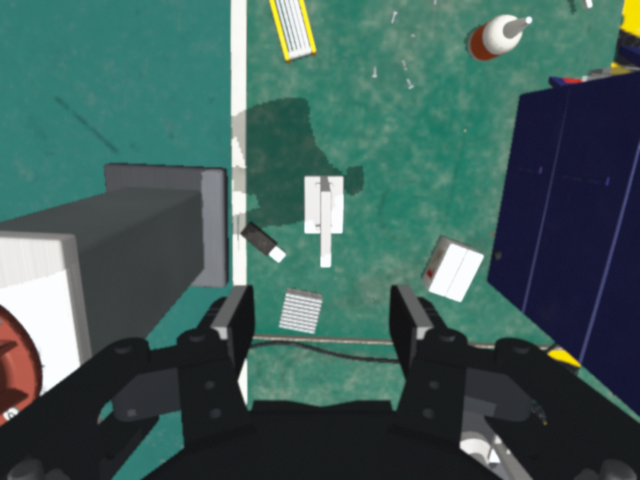

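```bash
python3 -c "
from h import *
f=load('t_4');T=lambda u,v,z: atz(f,320+u/5,100+v/5,z)[:2]
t=T(390,663,.180);o=T(398,104,.182);l=T(113,377,.182);h=T(398,374,.193);s=T(665,389,.182);m=(o+t)/2;m2=(l+s)/2
print(t,o,l,s,h,m,m2,np.degrees(np.arctan2(*(t-o)[::-1])),np.hypot(*(t-o)),np.degrees(np.arctan2(*(l-s)[::-1])),np.hypot(*(l-s)))
kn=T(492,440,.226);print('knob',kn,dep(f,418,187))
g=load('w8');crop('w8',270,150,370,300,5,'w8c')
a=atz(g,325.5,193,.11);b=atz(g,326,266,.11);print(a,b,(a+b)/2,np.hypot(*(a-b)[:2]),dep(g,326,230),dep(g,326,260),dep(g,325,200))
"
```

```text
[ 0.51406164 -0.08658544] [ 0.75826655 -0.09856022] [0.6405465  0.02853342] [ 0.62926814 -0.20842689] [ 0.63632675 -0.09262863] [ 0.63616409 -0.09257283] [ 0.63490732 -0.08994673] 177.19270402396353 0.2444983336055901 87.275007370078 0.23722855847377294
knob [ 0.60089312 -0.12550934] [ 0.60325612 -0.12503373  0.22453896]
[0.43509543 0.2435456  0.11      ] [0.43867083 0.1856444  0.11      ] [0.43688313 0.214595   0.11      ] 0.05801148817037551 [0.43703276 0.21509927 0.11039581] [0.43838232 0.19074649 0.1102752 ] [0.43501617 0.23819906 0.10977376]
```

View pics/w8c.png

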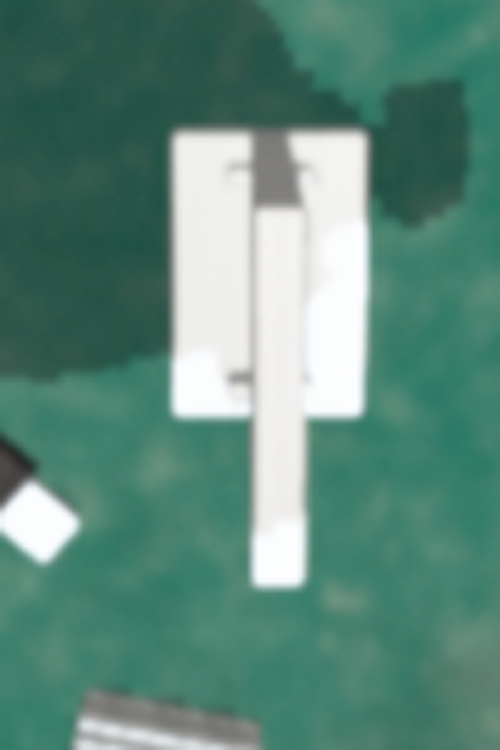

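```bash
python3 -c "
from h import *
print(rel([.4362,.2138,.12],np.radians(93.5)),rel([.4362,.2138,.043],np.radians(93.5)))"
```

```text
[-0.0218  0.0099  0.6899 -0.0063] [-0.0209  0.0021  1.3315 -0.0063]
```

Emit:
{"fn": "send_rows", "kwargs": {"rows": [[-0.02, 0.01, 0.15, 0], [-0.02, 0.01, 0.35, -0.006], [-0.02, 0.01, 0.55, -0.006], [-0.02, 0.01, 0.69, -0.006], [-0.02, 0.01, 0.69, -0.006], [-0.02, 0.01, 0.69, -0.006]]}}

```text
t: 14.97
ee_pos: [0.4365, 0.213, 0.1199]
eef_rot: [3.131, 0.002, 1.629]
force: [0.2, 0.6, 0.8]
opening: 0.0557
```

```bash
python3 -c "
from h import *
snap('wrist','w9');print(r.observe()['ee_pos'],r.observe()['eef_rot'],rel([.4362,.2138,.043],np.radians(93.5)))"
```

```text
[0.43758965 0.21355062 0.12120447] [3.12789334e+00 1.18452744e-03 1.62978661e+00] [ 0.0035 -0.0204  0.6515 -0.0013]
```

View pics/w9.png

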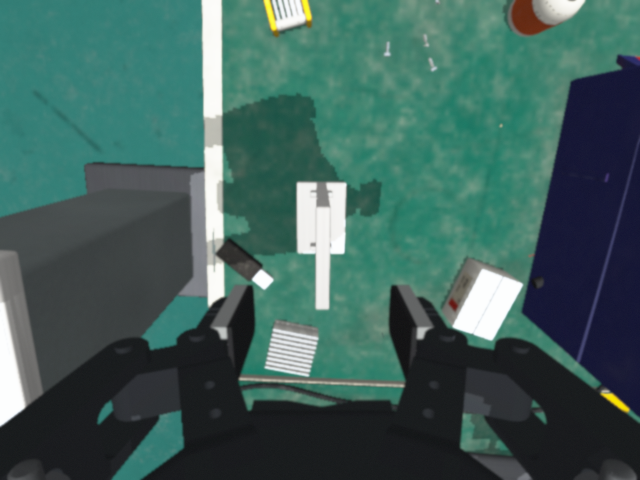

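Emit:
{"fn": "send_rows", "kwargs": {"rows": [[0, -0.005, 0.15, 0], [0, -0.01, 0.3, 0], [0, -0.015, 0.45, 0], [0, -0.02, 0.55, 0], [0, -0.02, 0.62, 0], [0, -0.02, 0.65, 0], [0, -0.02, 0.65, 0], [0, -0.02, 0.65, 0]]}}

```text
t: 15.68
ee_pos: [0.4376, 0.2137, 0.0444]
eef_rot: [3.126, 0.001, 1.63]
force: [0.4, 0.6, 0.7]
opening: 0.0556
```

Emit:
{"fn": "send_rows", "kwargs": {"rows": [[0, 0, 0, 0], [0, 0, 0, 0], [0, 0, 0, 0], [0, 0, 0, 0], [0, 0, 0, 0], [0, 0, 0, 0], [0, 0, 0, 0]], "grip": 1, "squeeze": 60}}

```text
t: 16.27
ee_pos: [0.4381, 0.2139, 0.0453]
eef_rot: [3.125, 0.0, 1.63]
force: [-0.9, -0.1, 6.1]
opening: 0.0069
```

```bash
python3 -c "
from h import *
snap('wrist','w10');snap('side','s3');crop('s3',270,250,430,350,5,'s3c');print(r.observe()['ee_pos'],r.observe()['eef_rot'])"
```

```text
[0.43807805 0.21394758 0.04528901] [3.12496494e+00 3.44814046e-04 1.62960182e+00]
```

View pics/s3c.png

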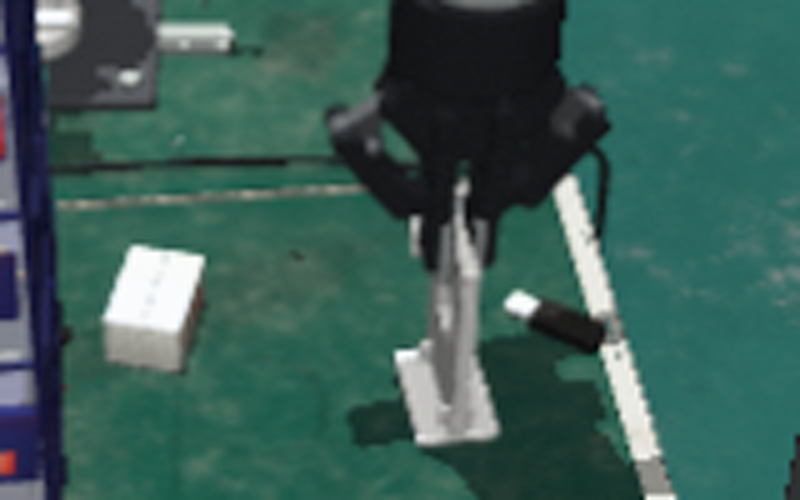

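View pics/w10.png

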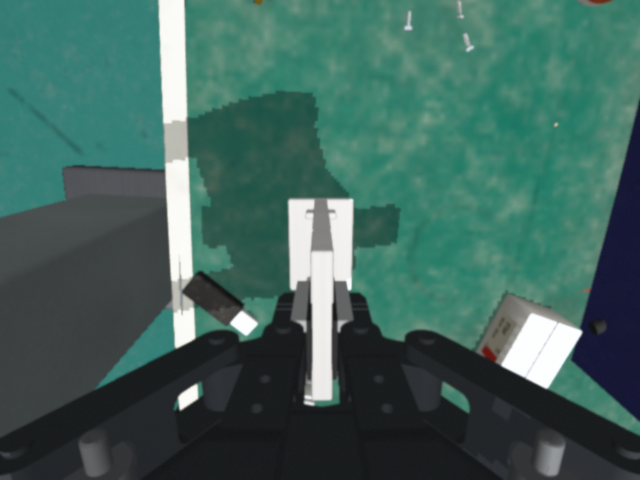

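Emit:
{"fn": "send_rows", "kwargs": {"rows": [[0, 0, -0.1, 0], [0, 0, -0.3, 0], [0, 0, -0.6, 0], [0, 0, -0.9, 0], [0, 0, -1, 0.03], [0, 0, -1, 0.069], [0, 0, -1, 0.069], [0, 0, -1, 0.069]]}}

```text
t: 17.03
ee_pos: [0.4352, 0.2136, 0.1643]
eef_rot: [3.127, -0.001, 1.523]
force: [-0.9, -0.5, -1.9]
opening: 0.007
```

```bash
python3 -c "
from h import *
print(r.observe()['ee_pos'],r.observe()['eef_rot'],r.observe()['force'],rel([.472,-.0846,.157],np.radians(87.2)))"
```

```text
[0.43524645 0.21358231 0.16433239] [ 3.12650497e+00 -7.78837572e-04  1.52283044e+00] [-0.94139993 -0.48087478 -1.87517147] [-2.4674e+00  4.2410e-01  6.5600e-02  6.0000e-04]
```

Emit:
{"fn": "send_rows", "kwargs": {"rows": [[-0.15, 0.03, 0, 0], [-0.35, 0.06, 0, 0], [-0.6, 0.1, 0, 0], [-0.85, 0.14, 0, 0], [-1, 0.17, 0, 0]]}}

```text
t: 17.45
ee_pos: [0.4484, 0.0904, 0.1626]
eef_rot: [3.13, 0.001, 1.524]
force: [0.4, 0.0, -1.1]
opening: 0.0067
```

Emit:
{"fn": "send_rows", "kwargs": {"rows": [[-0.25, 0.04, 0, 0], [-0.5, 0.08, 0, 0], [-0.75, 0.12, 0, 0], [-0.95, 0.16, 0.02, 0], [-1, 0.17, 0.04, 0]]}}

```text
t: 17.87
ee_pos: [0.4626, -0.0336, 0.1567]
eef_rot: [3.132, 0.002, 1.522]
force: [-0.7, 0.4, -1.6]
opening: 0.0071
```

```bash
python3 -c "
from h import *
print(r.observe()['ee_pos'],r.observe()['eef_rot'],r.observe()['force'],rel([.472,-.0846,.157],np.radians(87.2)))"
```

```text
[ 0.46262639 -0.03359364  0.1566913 ] [3.13184918e+00 2.48912144e-03 1.52168285e+00] [-0.69545474  0.43218114 -1.6067957 ] [-4.207e-01  9.890e-02 -6.000e-04 -2.000e-04]
```

Emit:
{"fn": "send_rows", "kwargs": {"rows": [[-0.2, 0.05, 0, 0], [-0.35, 0.08, 0, 0], [-0.42, 0.1, 0, 0], [-0.42, 0.1, 0, 0], [-0.42, 0.1, 0, 0], [-0.42, 0.1, 0, 0]]}}

```text
t: 18.37
ee_pos: [0.4716, -0.0832, 0.1563]
eef_rot: [3.133, 0.001, 1.523]
force: [0.1, 1.1, -2.4]
opening: 0.007
```

```bash
python3 -c "
from h import *
print(r.observe()['ee_pos'],r.observe()['eef_rot'],r.observe()['force'])
snap('side','s4');crop('s4',230,170,400,300,4.7,'s4c');snap('top','t_5');crop('t_5',320,120,480,260,5,'t5c');snap('wrist','w11')"
```

```text
[ 0.47155027 -0.08319243  0.15631286] [3.13325379e+00 1.21952824e-03 1.52269695e+00] [ 0.08028796  1.12581263 -2.35495058]
```

View pics/s4c.png

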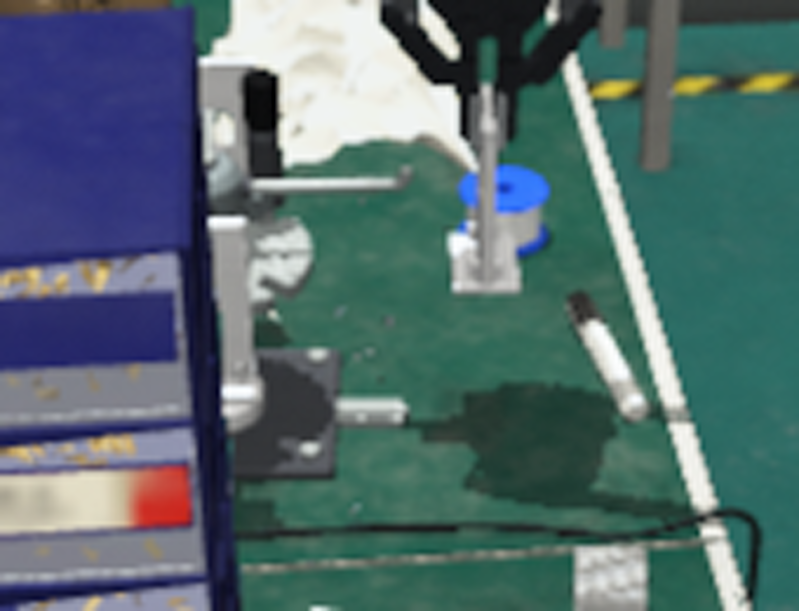

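View pics/w11.png

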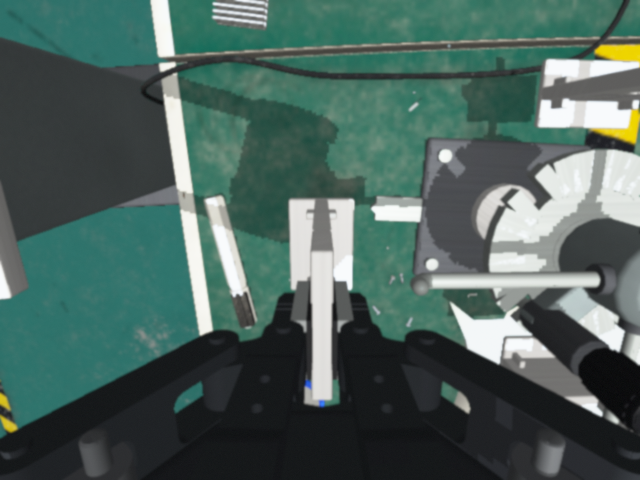

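```bash
python3 -c "
from h import *
f=load('w11')
print('tip',atz(f,421,285,.180),dep(f,422,284)); print('bar',atz(f,590,280,.174),dep(f,580,280))
for v in (255,300,350,390): print(v,dep(f,322,v))
print(atz(f,322,250,.2205),atz(f,322,400,.2205))
print('foot',dep(f,340,210),dep(f,300,210),dep(f,345,270),atz(f,289,199,.117),atz(f,354,199,.117))
"
```

```text
tip [ 0.51770142 -0.08444511  0.18      ] [ 0.51784158 -0.08347659  0.18111832]
bar [ 0.60400983 -0.08925373  0.174     ] [ 0.59851401 -0.08876544  0.17440833]
255 [ 0.47229502 -0.05354891  0.22137893]
300 [ 0.47151086 -0.06986623  0.22182119]
350 [ 0.47056484 -0.08966086  0.2218814 ]
390 [ 0.46974373 -0.10684486  0.22193837]
[ 0.47237529 -0.05206337  0.2205    ] [ 0.46948639 -0.11255282  0.2205    ]
foot [ 0.48413694 -0.0595179   0.11776539] [ 0.45967021 -0.05837377  0.11736795] [ 0.48600871 -0.09890844  0.11739212] [ 0.45339402 -0.0513087   0.117     ] [ 0.49294625 -0.05327519  0.117     ]
```

View pics/t5c.png

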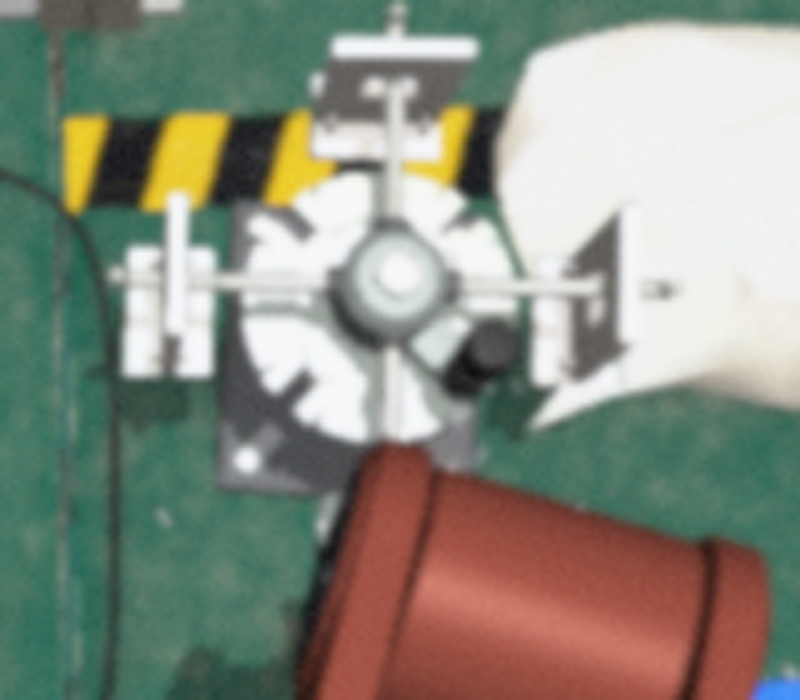

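```bash
python3 -c "
from h import *
print(rel([.507,-.085,.1545],np.radians(87.2)),rel([.543,-.087,.1545],np.radians(87.2)))"
```

```text
[0.0007 0.2926 0.0216 0.0008] [-0.0017  0.593   0.0244  0.0008]
```

Emit:
{"fn": "send_rows", "kwargs": {"rows": [[0, 0.03, 0.01, 0], [0, 0.07, 0.015, 0], [0, 0.11, 0.015, 0], [0, 0.15, 0.015, 0], [0, 0.19, 0.015, 0], [0, 0.23, 0.015, 0], [0, 0.27, 0.015, 0], [0, 0.3, 0.015, 0], [0, 0.3, 0.015, 0]]}}

```text
t: 19.27
ee_pos: [0.5088, -0.0853, 0.1555]
eef_rot: [3.131, 0.002, 1.523]
force: [0.5, -0.4, -1.8]
opening: 0.0071
```

```bash
python3 -c "
from h import *
print(r.observe()['ee_pos'],r.observe()['eef_rot'],r.observe()['force'])
print(rel([.543,-.087,.1545],np.radians(87.2)))
snap('side','s5');crop('s5',230,150,400,280,4.7,'s5c');f=snap('wrist','w12');print(dep(f,322,300),dep(f,322,390))"
```

```text
[ 0.50883411 -0.08530724  0.15546226] [3.13148062e+00 2.13387745e-03 1.52327046e+00] [ 0.52117511 -0.38723505 -1.77113801]
[-0.0005  0.285   0.0109  0.0009]
[ 0.50793788 -0.07158233  0.22091345] [ 0.50615679 -0.10907307  0.22021527]
```

View pics/s5c.png

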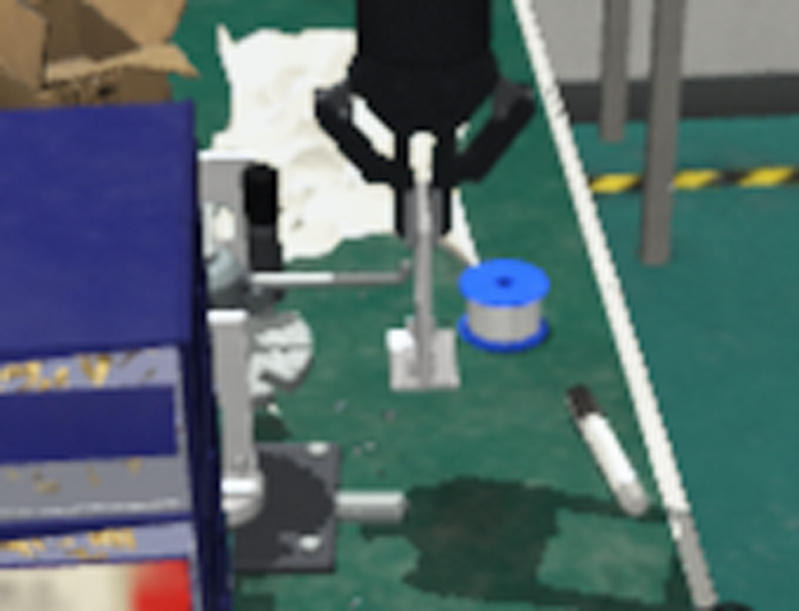

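View pics/w12.png

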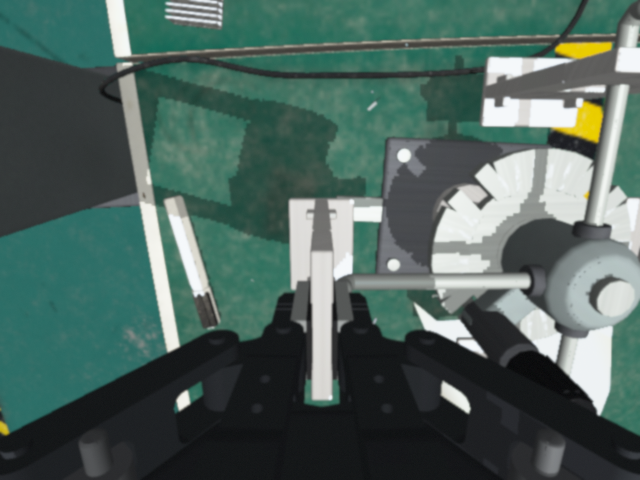

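Emit:
{"fn": "send_rows", "kwargs": {"rows": [[0, 0.03, 0.005, 0], [0, 0.06, 0.01, 0], [0, 0.09, 0.01, 0], [0, 0.12, 0.01, 0], [0, 0.12, 0.01, 0]]}}

```text
t: 19.78
ee_pos: [0.5232, -0.0859, 0.1543]
eef_rot: [3.132, 0.002, 1.523]
force: [-0.5, -0.2, -1.2]
opening: 0.0069
```

Emit:
{"fn": "send_rows", "kwargs": {"rows": [[0, 0.03, 0, 0], [0, 0.06, 0, 0], [0, 0.1, 0, 0], [0, 0.13, 0, 0], [0, 0.165, 0, 0], [0, 0.165, 0, 0], [0, 0.165, 0, 0]]}}

```text
t: 20.37
ee_pos: [0.5431, -0.0869, 0.1545]
eef_rot: [3.132, 0.002, 1.523]
force: [0.5, 0.4, -1.2]
opening: 0.0066
```

```bash
python3 -c "
from h import *
print(r.observe()['ee_pos'],r.observe()['eef_rot'],r.observe()['force'])
print(rel([.543,-.087,.1405],np.radians(87.2)))
snap('side','s6');crop('s6',230,150,400,280,4.7,'s6c');f=snap('wrist','w13');print(dep(f,322,300),dep(f,322,390))"
```

```text
[ 0.5431316  -0.08690774  0.15448388] [3.13202119e+00 2.06662286e-03 1.52342921e+00] [ 0.54616978  0.4138299  -1.20381207]
[-0.0006 -0.0022  0.1165  0.001 ]
[ 0.54256714 -0.0735766   0.21929612] [ 0.54080022 -0.11067879  0.21937692]
```

View pics/s6c.png

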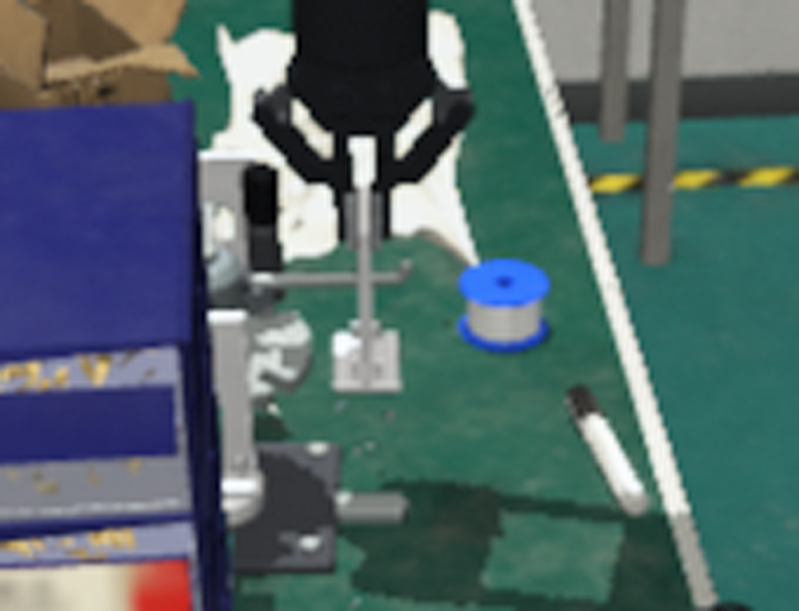

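View pics/w13.png

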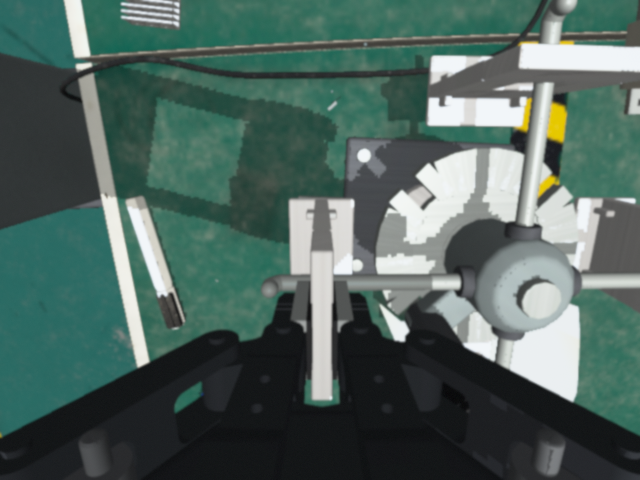

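Emit:
{"fn": "send_rows", "kwargs": {"rows": [[0, 0, 0.02, 0], [0, 0, 0.04, 0], [0, 0, 0.06, 0], [0, 0, 0.08, 0], [0, 0, 0.095, 0], [0, 0, 0.095, 0]]}}

```text
t: 20.97
ee_pos: [0.5423, -0.0868, 0.1422]
eef_rot: [3.134, 0.002, 1.523]
force: [-0.6, -0.1, -1.0]
opening: 0.0066
```

Emit:
{"fn": "send_rows", "kwargs": {"rows": [[0, 0, 0.008, 0], [0, 0, 0.014, 0], [0, 0, 0.014, 0]]}}

```text
t: 21.22
ee_pos: [0.5428, -0.0871, 0.1416]
eef_rot: [3.132, 0.002, 1.523]
force: [-1.5, -0.7, 3.3]
opening: 0.0067
```

```bash
python3 -c "
from h import *
f=snap('wrist','w14');print(dep(f,322,300),dep(f,322,390),r.observe()['force'],r.observe()['ee_pos'])"
```

```text
[ 0.54252416 -0.07366877  0.20669878] [ 0.54075878 -0.1107822   0.20667559] [-1.92011409 -0.04428934  3.09519037] [ 0.54283832 -0.08709722  0.14154455]
```

Emit:
{"fn": "send_rows", "kwargs": {"rows": [[0, 0, 0, 0], [0, 0, 0, 0], [0, 0, 0, 0], [0, 0, 0, 0]], "grip": 0.6}}

```text
t: 21.6
ee_pos: [0.5428, -0.087, 0.1413]
eef_rot: [3.133, 0.002, 1.523]
force: [-0.2, -1.0, 0.1]
opening: 0.0172
```

```bash
python3 -c "
from h import *
f=snap('wrist','w15');print(dep(f,322,300),dep(f,322,390),r.observe()['force'],r.observe()['opening'])"
```

```text
[ 0.54246373 -0.07426482  0.20500197] [ 0.54080006 -0.10819864  0.20958772] [ 0.0890524   0.0317843  -0.69753383] 0.01675847233510088
```

View pics/w15.png

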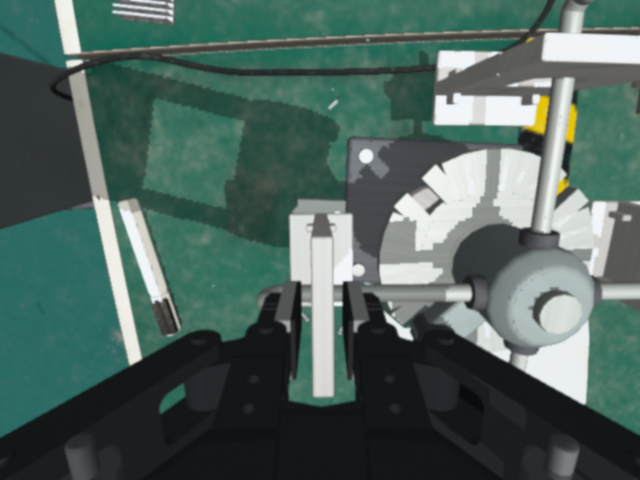

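Emit:
{"fn": "send_rows", "kwargs": {"rows": [[0, 0, 0, 0], [0, 0, 0, 0], [0, 0, 0, 0], [0, 0, 0, 0], [0, 0, 0, 0], [0, 0, 0, 0], [0, 0, 0, 0], [0, 0, 0, 0], [0, 0, 0, 0], [0, 0, 0, 0]], "grip": 0.5}}

```text
t: 22.48
ee_pos: [0.5427, -0.087, 0.1413]
eef_rot: [3.133, 0.002, 1.523]
force: [0.5, 0.5, 0.6]
opening: 0.0217
```

```bash
python3 -c "
from h import *
f=snap('wrist','w16');print(dep(f,322,300),dep(f,322,390),r.observe()['force'],r.observe()['opening'])"
```

```text
[ 0.54244231 -0.07402917  0.2055011 ] [ 0.5407444  -0.10904197  0.2085144 ] [ 0.04017395 -0.43806562  0.46844609] 0.021387339615016068
```

View pics/w16.png

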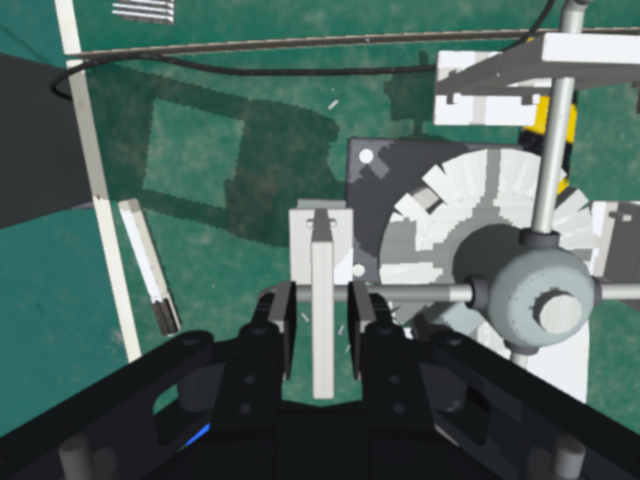

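Bracket hangs free and is centring itself. Lift straight up slowly.

Emit:
{"fn": "send_rows", "kwargs": {"rows": [[0, 0, -0.03, 0], [0, 0, -0.07, 0], [0, 0, -0.12, 0], [0, 0, -0.17, 0], [0, 0, -0.22, 0], [0, 0, -0.3, 0], [0, 0, -0.4, 0], [0, 0, -0.6, 0], [0, 0, -0.8, 0], [0, 0, -0.95, 0], [0, 0, -0.95, 0]]}}

```text
t: 23.45
ee_pos: [0.545, -0.0876, 0.2621]
eef_rot: [3.122, 0.005, 1.523]
force: [0.6, -0.9, 0.5]
opening: 0.0215
```

Emit:
{"fn": "send_rows", "kwargs": {"rows": [[0, -0.2, 0, 0], [0, -0.4, 0, 0], [0, -0.6, 0, 0], [0, -0.8, 0, 0], [0, -1, 0, 0], [0, -1, 0, 0], [0, -1, 0, 0], [0, -1, 0, 0]]}}

```text
t: 24.12
ee_pos: [0.4256, -0.082, 0.26]
eef_rot: [3.121, 0.005, 1.523]
force: [-0.4, -0.6, 0.3]
opening: 0.0212
```

```bash
python3 -c "
from h import *
f=snap('wrist','w17');snap('side','s7');snap('top','t_7');crop('s7',230,150,400,280,4.7,'s7c');crop('t_7',320,100,480,260,5,'t7c')"
```

```text
(no output)
```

View pics/s7c.png

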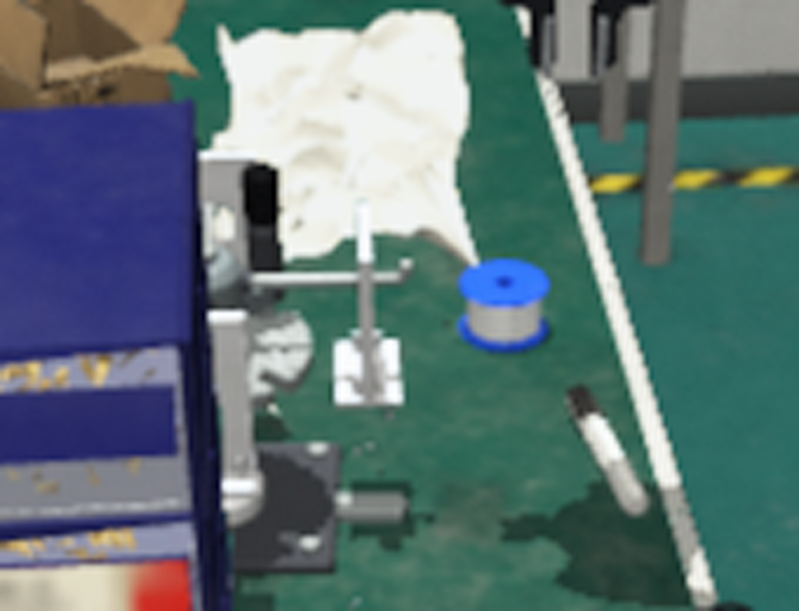

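View pics/w17.png

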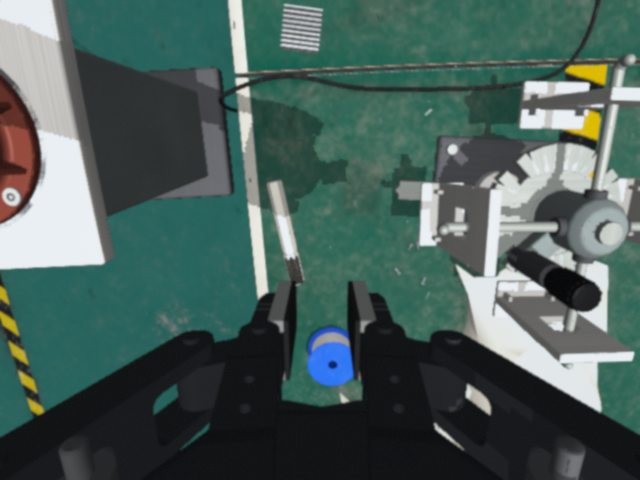

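Hanging. Back off further, wait for stillness, and check the lock and the bystanders.

Emit:
{"fn": "send_rows", "kwargs": {"rows": [[0.2, 0, 0, 0], [0.4, 0, 0, 0], [0.6, 0, 0, 0], [0.8, 0, 0, 0], [1, 0, 0, 0], [1, 0, 0, 0], [1, 0, 0, 0], [1, 0, 0, 0], [1, 0, 0, 0], [1, 0, 0, 0], [1, 0, 0, 0], [1, 0, 0, 0]]}}

```text
t: 25.27
ee_pos: [0.4316, 0.0372, 0.2593]
eef_rot: [3.122, 0.005, 1.522]
force: [1.0, 0.1, -0.8]
opening: 0.0217
```

Emit:
{"fn": "send_rows", "kwargs": {"rows": [[0, 0, 0, 0], [0, 0, 0, 0], [0, 0, 0, 0], [0, 0, 0, 0], [0, 0, 0, 0], [0, 0, 0, 0], [0, 0, 0, 0], [0, 0, 0, 0], [0, 0, 0, 0], [0, 0, 0, 0], [0, 0, 0, 0], [0, 0, 0, 0]]}}

```text
t: 26.27
ee_pos: [0.4316, 0.0372, 0.2593]
eef_rot: [3.122, 0.005, 1.522]
force: [0.6, 0.0, -0.4]
opening: 0.0215
```

```bash
python3 -c "
from h import *
f=snap('top','t_8');snap('side','s8');crop('t_8',320,100,480,260,5,'t8c');crop('t_8',180,180,340,310,5,'t8d')
T=lambda u,v,z: atz(f,320+u/5,100+v/5,z)[:2]
print('knob',dep(f,418,188), dep(f,419,187))
f2=load('t_7')
a=load('s7')['color'].astype(int);b=load('s8')['color'].astype(int)
d=np.abs(a-b).sum(2)[190:240,290:330]; print('side diff',d.max(),d.mean())
w=f['z_map']
"
```

```text
knob [ 0.60115894 -0.12493213  0.2246474 ] [ 0.6031455  -0.12702141  0.22486605]
side diff 7 1.2205
```

View pics/t8c.png

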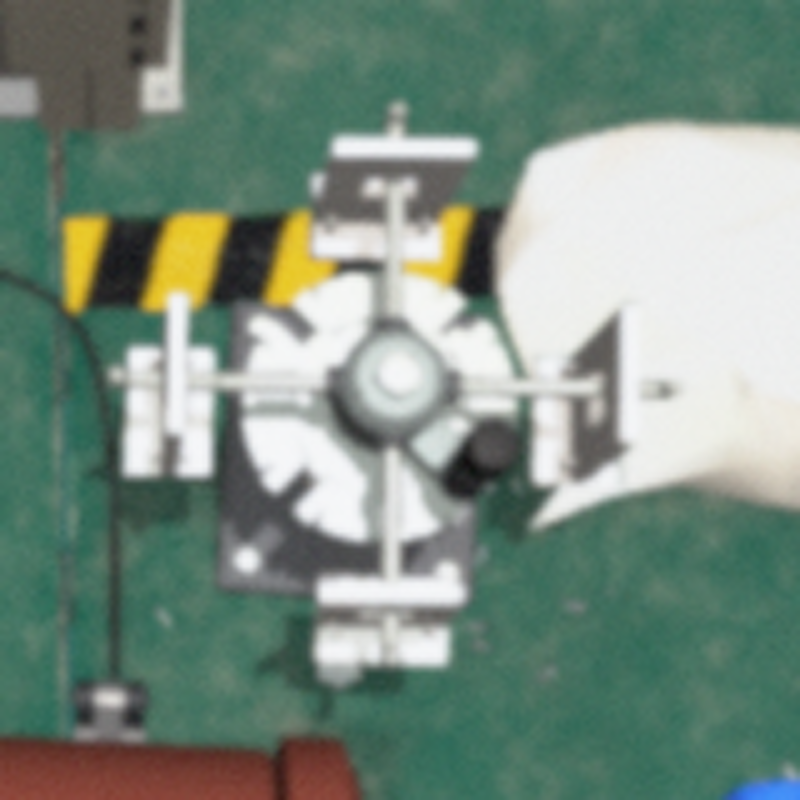

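View pics/t_8.png

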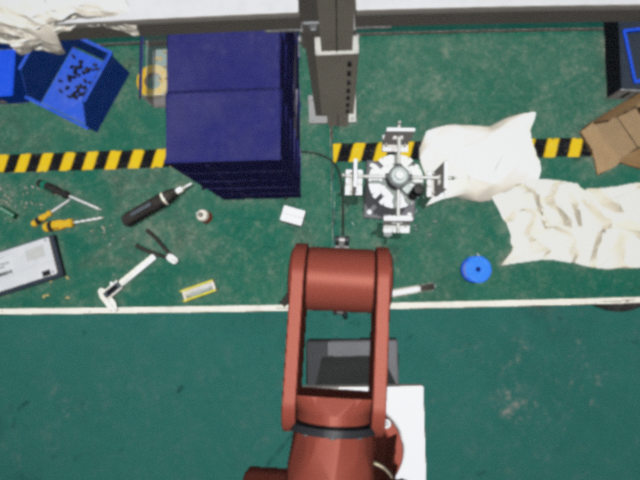

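View pics/s8.png

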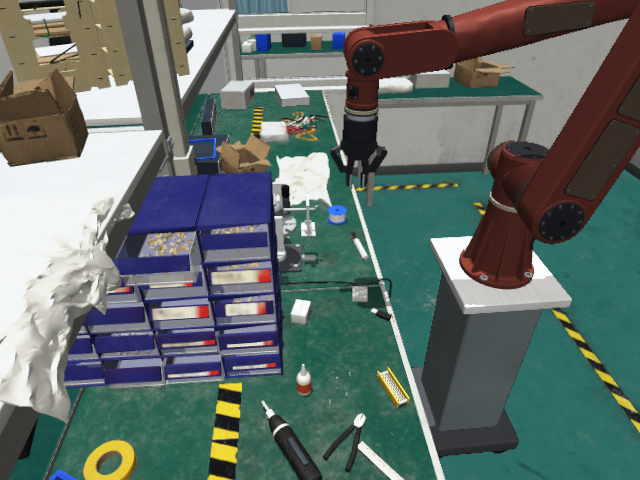

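All still, bystanders where they stood, knob at its home height. Handing in.

```bash
python3 -c "
from rig import r
print(r.close_job())"
```

```text
the job is handed in; nothing more can be done
None
```

The tree is locked with its empty branch over the pointer, the loose bracket hangs on that branch by its window, and I handed the job in at about 26 s of the 61 s allowed. `close_job` gives no verdict.

**What I did:** I pulled up the knob and turned the tree about 142° clockwise. I then lowered the pin onto the disc and pushed the knob slowly, with the fingers loose around it, until the pin snapped in. After that I threaded the bracket's window over the branch, set it down at the seat and let go.

**Last checks:**
- **Lock:** The knob top was at 225–226 mm, against 226 mm with the pin home. A 7 N side push before I let go of the knob did not move the tree. The branch stands at about 177°, against about 175° for the pointer, so the stop lies roughly 0.03 rad off the pointer. That is within the stated 0.1 rad.
- **Bracket:** It swung a little when released. Two side pictures about 2 s apart then matched to within noise, so it was hanging still.
- **Small things round the work:** The spool, carton, bottle and heat sink look unmoved in the final pictures. I judged this by eye and did not measure it.

**What disagreed:**
- **TCP position:** The reported TCP lies about 44 mm beyond the real fingertips. My first grasp therefore closed on air just above the knob, touching nothing. I measured the offset with the wrist camera and corrected for it afterwards.
- **Pin at the start:** The knob stood 8 mm high before I touched it, so the pin was riding on the disc between stops and the tree was not locked.

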